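Clamp the ring-setting block in the ratchet bench clamp

TASK

Set the pale wooden block that carries the ring into the bench clamp: flat on its bed between the jaws, ring end out at the open front, tail end right up against the end stop. Let go of it, then pump the orange trigger until the jaw grips the block firmly, with about 16 N, but never so hard that the wood is crushed (30 N). Drive the jaw by the trigger only, let the trigger spring back at the end, and leave the other things on the bench alone.

Things in the scene. Friction and masses are not known exactly. Their poses are not given: they have to be found in the camera images.
- block: The part: pale wooden setting block, 110 (x) x 32 (y) x 36 mm (z), 0.08 to 0.17 kg, origin at the centre of its underside. A silver ring, 23 mm, stands in its top 42 mm to -x of the origin and rises to 59 mm above the underside; the +x end is the bare tail. Grip it across y, a little behind the ring (x = -10 mm), 15 to 30 mm above its underside.
- clamp: Ratchet bench clamp, fixed to the bench; place and yaw vary. Origin on the bench surface. In its axes (used below): steel base x -62 to 50, y -70 to 200 mm, its top (bed) at z = 12 mm, open to -x. End stop: plate with its face at x = +35 mm, y -29 to 33, top z = 48. Jaws: x 0 to 34, z 18 to 52 mm; the block's front 75 mm stick out free. Grey housing: x -5 to 39, y 109 to 183 mm, top z = 70.
- seat_home (a point): Where the block's origin is when it is home on the bed against the end stop and clamped: clamp (-20, -6, 12) mm; the block's x axis is then along the clamp's x. While the jaw is open the block may stand anywhere in y between cheek and jaw, but pushed far across the bed by the jaw it slews and can creep a few mm off the stop: best set it near the cheek (y = 0 to 6 mm).
- fixed_jaw (a point): Centre of the solid steel face of the fixed jaw, at clamp y = -30 mm, looking to +y (steel top z = 56 mm). In front of it hangs a loose wooden cheek 8 mm thick, 34 x 34 mm, its face anywhere from y = -22 to -16 mm at the start: it gives way by this hidden play (about 1.5 N) and then backs up solidly with its face at y = -22 mm.
- jaw: Sliding jaw on its toothed bar, axes as the clamp's. Origin: centre of its unloaded pad face (clamp x 17, z 35 mm; y 32 to 39 mm at the start; moves to -y). Pad 34 x 34 mm on springs: 2.5 N per mm of travel, 13 mm at most, once block and cheek give way no more. A full trigger stroke moves it about 5 mm on; pawls catch it every 2.5 mm, so it slips back 0.3 to 2.5 mm when the trigger is let go.
- trigger_ridge (a point): Centre of the round orange ridge (14 mm thick in y, 28 mm wide in x) on the trigger: the place to press. At clamp (17, 122, 112) mm released, (17, 138, 115) mm squeezed. The trigger is an orange blade 8 mm thick, 20 mm wide, 80 mm long, pivoted at its foot (clamp y 141, z 60 mm); it leans towards the jaws and swings to +y towards the grip post.
- grip_post (a point): Point on the outer (+y) face of the fixed grey grip post, at clamp (17, 164, 113) mm. Post: x 5 to 29, y 152 to 164, z 70 to 140 mm. It does not give: only the trigger moves. Over ridge and post, outside to outside: 49 mm released, 33 mm squeezed.
- trigger (a joint): Trigger angle: 0 released, 0.29 rad fully squeezed (hard stop). A spring (2 to 3 N at the ridge) returns it; running the jaw free takes 4 to 6 N in all. Beyond that the jaw presses with about 1.85 times the further push on the ridge: 16 N of clamping needs about 14 N on the ridge, 30 N about 21 N. Short strokes (under 0.25 rad) may fail to catch the next tooth.
- spare: Bystander: a dark wooden block of the same size without ring. Leave it.
- mandrel: Bystander: tapered steel ring mandrel, 210 mm long, 26 mm thick, lying down.
- pliers: Bystander: pliers with blue handles, 130 mm long.
- hammer: Bystander: small hammer, 220 mm long, lying.
- jar: Bystander: amber glass jar, 52 mm across, 60 mm high.
- loupe: Bystander: black eye loupe, 28 mm across, 26 mm high.
- block_ring (a point): The ring on the block's top: block (-42, 0, 43) mm.
Things that resemble listed ones, but are neither listed nor needed, are in the scene too. Leave any green or red look-alike of the block alone.

How it is judged:
By the outcome, as a careful person would: the job done as asked, in the order asked, and still so for the second after the job is handed in, with the robot touching nothing.
It also fails if it takes over 64 s, if anything falls off the work surface, if the arm or the gripper's body presses on something with over 40 N, if the wrist force passes 120 N, or if a joint passes its speed limit or range.

ROBOT

A 6-joint arm with a two-finger parallel gripper is mounted at the origin on the work surface. World frame = base frame: x ahead of the robot, y to its left, z up, the work surface at z = 0. Lengths are in m, angles in rad, forces in N, time in s.
With the tool pointing down it reaches from about 0.325 to 0.925 m from the base axis. Payload 3.1 kg.
Tool frame: the origin (TCP) lies between the finger pads; the fingertips stand 11 mm ahead of it and the grasp point (between the pads) lies 8 mm behind it; z points along the fingers, y is the direction in which the jaws open and shut (so a half turn about z gives the same grasp; the last joint's range is limited). The gripper opens to 85 mm and grips with 20 to 120 N. Pads are 22 mm wide; open, the fingers measure 114 mm over their backs; the gripper's body (76 mm by 85 mm) begins 54 mm behind the grasp point. The pads swing forward as they close: fully open they stand 13 mm farther back than shut.
Start: joints at [-1.293, 0.217, 1.613, -0, 1.311, -0.112], TCP at [0.238, -0.578, 0.242] pointing down, gripper open.
Joint ranges: [-2.75, 2.75], [-0.78, 2.1], [0.31, 2.55], [-1.13, 4.27], [0.13, 2.63], [-2.58, 2.58]. Speed limits (rad/s): [2.79, 2.79, 3.14, 3.14, 3.14, 3.14].

INTERFACE

Orientations are given as [roll, pitch, yaw] about the fixed x, y, z axes, in that order (R = Rz(yaw) Ry(pitch) Rx(roll)).
In Python, from plant import env, eyes gives the robot as it stands.
- The arm moves only by the tool step_arm, never from a script. Its argument "moves" is a list that holds one entry, the list of rows, each a list of 5 numbers: the shift along the tool's x, y, z in mm, then the turn about the tool's z in degrees, then the opening, from 0 (shut) to 1 (fully open). In form: [[[tx, ty, tz, yaw, claw], ...]]. A call has 1 to 12 rows; each row shifts and turns the commanded pose from where the row before left it, along the tool's axes as they then stand; what a row does not reach is not made up. A row lasts 1/12 s, in which the tool goes at most 41.7 mm and 7.16 degrees, less where a joint would pass 70% of its speed; a pose out of reach is approached as far as the arm can. A call is refused whole if a number of a shift passes 41.7 or a number of a turn 7.16, either way. A call with a gripper value outside its range is refused whole. The fingers move at their own pace and stop on an object; "force" is the grip in N (left out, the last holds). Time passes only in rows, so rows that do not move let the fingers close. It gives the time, the measured TCP pose, the force and the opening at its end, in the units of the state.
- env.observe(): the state, without advancing time (a new reading comes with each control period).
- eyes.read_camera(name): name is "side" or "top" or "wrist"; returns (picture, depth): 420x560x3 uint8, blue, green, red; 420x560 float32, m along the optical axis (not along the pixel's ray), 0 where there is no reading.
- eyes.camera_model(name): a dict with "camera_matrix" (3x3 intrinsics, pixels), "view" (4x4, takes a point from world to camera coordinates); the wrist camera has in their place "T_tool_cam" (4x4, takes a point from camera to tool coordinates, whose origin is the TCP and whose axes are the flange's). Camera axes: x right, y down, z forward; pixel columns grow to the right and rows downward; lengths in m; the calibration is good to about 2 mm. A picture is of the moment at which its call begins: read the wrist's pose just before it. camera_model takes no time and is no camera call.
- env.sign_off(): hands the job in, once; it reports no verdict.
The state is a dict: "time_s": time; "joint_pos": joint angles; "qvel": joint speeds; "joint_efforts": joint torques, N m; "tcp_pos": TCP position; "ee_rot": TCP orientation; "wrist_force": force on the tool from outside, world axes, zero at the start; "ft_torque": the same for the moment, N m; "width": finger opening in m.
Only numpy, scipy, OpenCV 4.12 (cv2) and the standard library are available. Lean on these libraries where they do the work, as an engineer would, in place of code of your own. Each camera call takes 0.05 s, during which the arm holds its last target.

## Working session

There is one attempt and no reset: what is moved stays moved. The work goes in short steps, Python scripts to look and compute and a tool call to move; the robot and the scene stay as the last step left them, time stands still between calls to the robot, and variables do not carry over. Pictures are saved under pics/ and viewed, and the job is handed in when it is done.

Besides the shell and the picture viewer there is one more tool, called after "Emit:" as name(argument=value, ...), one argument or row to a line, values as JSON. step_arm: Moves the arm, as the interface text tells. Its arguments: {"type":"object","properties":{"moves":{"type":"array","items":{"type":"array","items":{"type":"array","items":{"type":"number"}}}},"force":{"type":"number"}},"required":["moves"]}

```bash
ls; mkdir -p pics; python3 - <<'E'
from plant import env, eyes
import cv2, numpy as np
o=env.observe(); print(o)
for n in ["side","top","wrist"]:
    p,d=eyes.read_camera(n); cv2.imwrite(f"pics/{n}0.png",p); np.save(f"pics/{n}0.npy",d)
    m=eyes.camera_model(n); print(n,{k:np.round(np.array(v),4).tolist() for k,v in m.items()})
E
```

```text
pics
{'time_s': 0.0, 'joint_pos': array([-1.29318782e+00,  2.17763336e-01,  1.61492926e+00,  1.68433562e-05,
        1.31132395e+00, -1.12202513e-01]), 'qvel': array([-0.00050892,  0.00065303,  0.00027337,  0.00146619,  0.00023749,
        0.00086177]), 'joint_efforts': array([-5.78524741e-04, -3.96847200e+01, -3.03852975e+01, -1.23485815e-04,
        9.75096482e-03,  3.86945217e-06]), 'tcp_pos': array([ 0.23731282, -0.57733418,  0.24096511]), 'ee_rot': array([-3.13918582e+00, -2.87563754e-04,  3.89806329e-01]), 'wrist_force': array([-0.60652025, -0.16469452,  1.04426261]), 'ft_torque': array([ 0.03065832, -0.01127539, -0.00722567]), 'width': 0.08561087015253115}
side {'camera_matrix': [[437.0291, 0.0, 285.5175], [0.0, 437.0291, 204.6794], [0.0, 0.0, 1.0]], 'view': [[-0.7539, -0.6567, -0.0186, 0.3837], [-0.4284, 0.5129, -0.7439, 0.3087], [0.4981, -0.5529, -0.668, 1.1148], [0.0, 0.0, 0.0, 1.0]]}
top {'camera_matrix': [[536.5353, 0.0, 284.2521], [0.0, 536.5353, 207.888], [0.0, 0.0, 1.0]], 'view': [[0.0101, -0.9999, -0.0023, -0.0289], [-0.9934, -0.0098, -0.1144, 0.5442], [0.1144, 0.0034, -0.9934, 1.7187], [0.0, 0.0, 0.0, 1.0]]}
wrist {'camera_matrix': [[316.0515, 0.0, 283.2612], [0.0, 316.0515, 212.5928], [0.0, 0.0, 1.0]], 'T_tool_cam': [[-0.0011, -0.9459, -0.3245, 0.0835], [1.0, -0.0007, -0.0014, -0.0005], [0.0011, -0.3245, 0.9459, -0.1314], [0.0, 0.0, 0.0, 1.0]]}
```

View pics/top0.png

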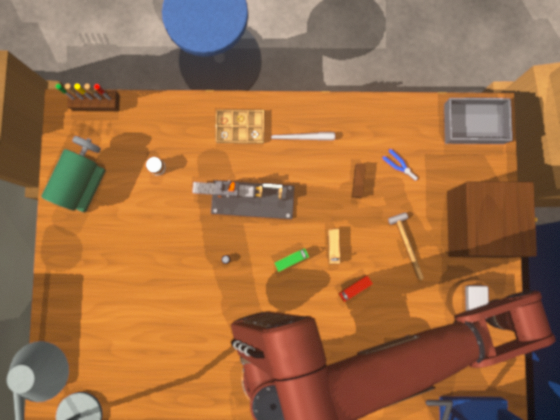

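View pics/side0.png

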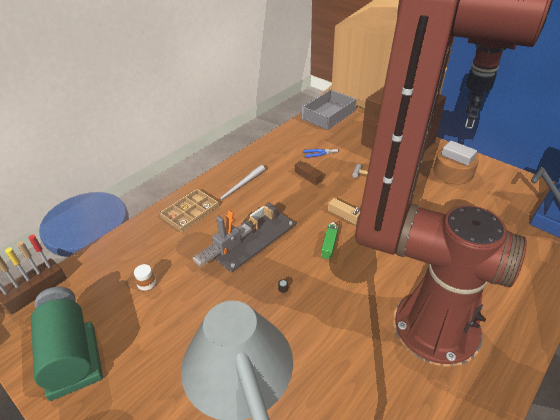

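View pics/wrist0.png

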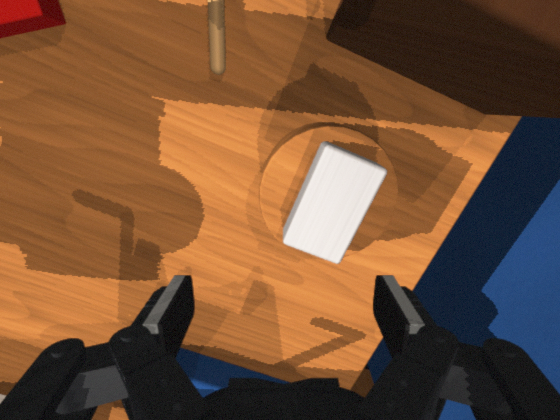

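Top view: the pale block is at (334,246). It could be confused with the green (291,260), the red (356,288) or the dark spare (360,181). The clamp is at (253,200) with its orange trigger near (233,187). Next I'll check close crops.

```bash
cat > h.py <<'E'
import numpy as np, cv2
from plant import env, eyes
def world_pts(n,d,uv=None):
    m=eyes.camera_model(n);K=np.array(m['camera_matrix']);V=np.array(m['view'])
    v,u=np.mgrid[0:d.shape[0],0:d.shape[1]]
    P=np.stack([(u-K[0,2])/K[0,0]*d,(v-K[1,2])/K[1,1]*d,d],-1)
    return (P-V[:3,3])@V[:3,:3]
def proj(n,X):
    m=eyes.camera_model(n);K=np.array(m['camera_matrix']);V=np.array(m['view'])
    c=np.atleast_2d(X)@V[:3,:3].T+V[:3,3]; p=c@K.T
    return p[:,:2]/p[:,2:]
E
python3 - <<'E'
from h import *
t=cv2.imread('pics/top0.png');s=cv2.imread('pics/side0.png')
a=cv2.resize(t[150:280,180:380],(800,520),interpolation=cv2.INTER_CUBIC);cv2.imwrite('pics/tc.png',a)
a=cv2.resize(s[180:300,180:380],(800,480),interpolation=cv2.INTER_CUBIC);cv2.imwrite('pics/sc.png',a)
d=np.load('pics/top0.npy');W=world_pts('top',d)
for uv in [(334,246),(254,190),(253,203),(233,187),(291,260)]: print(uv,W[uv[1],uv[0]].round(4))
E
```

```text
(334, 246) [ 0.4216 -0.1849  0.0385]
(254, 190) [0.5987 0.0747 0.056 ]
(253, 203) [0.5626 0.0803 0.0066]
(233, 187) [0.5967 0.1354 0.1285]
(291, 260) [ 0.3753 -0.0469  0.0387]
```

View pics/tc.png

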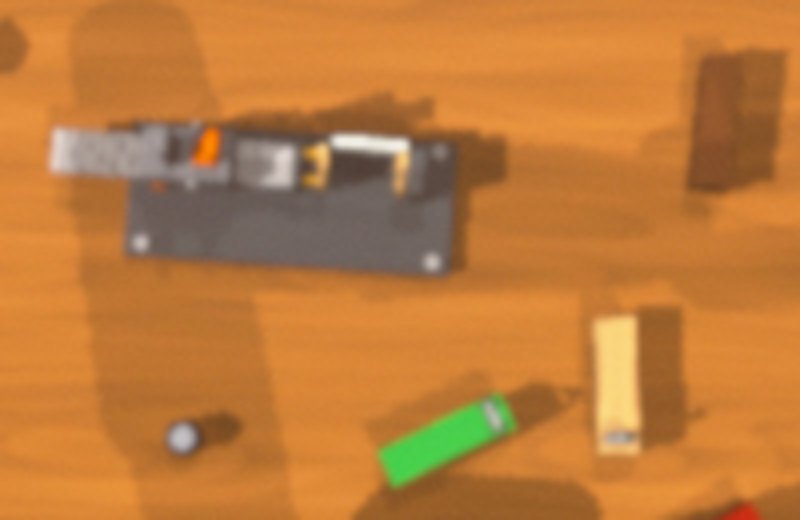

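View pics/sc.png

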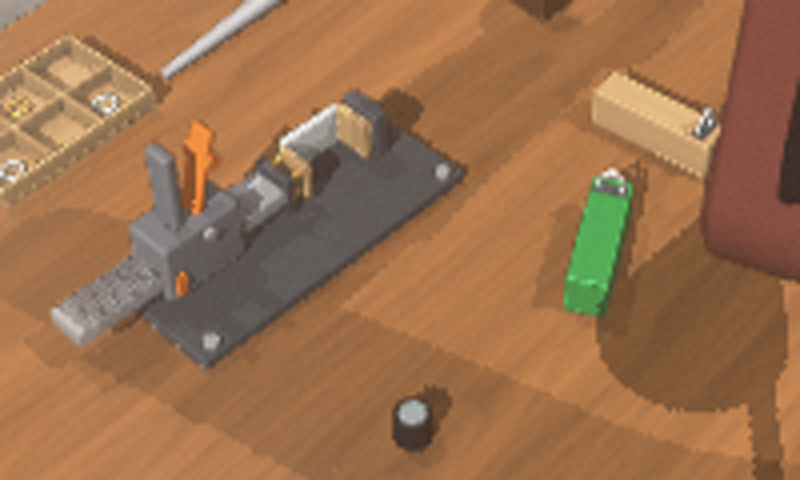

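The pale block stands with its ring towards the robot and its yaw close to the clamp's. The green one at (291,260) also carries a ring, but it's a decoy. Now measuring both poses.

```bash
python3 - <<'E'
from h import *
for n in ['top','side']:
    p=cv2.imread(f'pics/{n}0.png');d=np.load(f'pics/{n}0.npy');W=world_pts(n,d)
    x,y,z=W[...,0],W[...,1],W[...,2]
    m=(abs(x-.42)<.08)&(abs(y+.185)<.04)&(z>.028)&(z<.045)&(d>0)
    r=cv2.minAreaRect((W[m][:,:2]*1000).astype(np.float32)); print(n,'block',m.sum(),r,'z',np.median(z[m]))
    m=(abs(x-.42)<.08)&(abs(y+.185)<.04)&(z>.047)&(d>0); print('ring',m.sum(),W[m].mean(0) if m.any() else 0)
    g=p.astype(int).sum(-1)
    hsv=cv2.cvtColor(p,cv2.COLOR_BGR2HSV)
    m=(abs(x-.56)<.12)&(abs(y-.09)<.2)&(z>.004)&(z<.02)&(d>0)&(hsv[...,1]<90)
    pts=(W[m][:,:2]*1000).astype(np.float32)
    print('base',m.sum(),cv2.minAreaRect(pts),np.median(z[m]))
    m=(abs(x-.58)<.1)&(abs(y-.1)<.15)&(hsv[...,0]<14)&(hsv[...,1]>200)&(z>.05); print('trig',m.sum(),W[m][::max(1,m.sum()//12)].round(3).tolist() if m.any() else 0)
    m=(abs(x-.58)<.1)&(abs(y-.1)<.15)&(z>.125); print('top post',m.sum(),W[m].mean(0),W[m].min(0),W[m].max(0))
E
```

```text
top block 318 ((423.5725402832031, -185.66273498535156), (106.92174530029297, 32.561058044433594), 1.3502157926559448) z 0.03665568517675979
ring 10 [ 0.39336285 -0.1857555   0.05415101]
base 1661 ((578.1690063476562, 116.23989868164062), (334.4059753417969, 112.46000671386719), 86.62638854980469) 0.012454250015984129
trig 13 [[0.614, 0.14, 0.12], [0.611, 0.135, 0.135], [0.612, 0.144, 0.109], [0.607, 0.131, 0.142], [0.605, 0.132, 0.134], [0.606, 0.147, 0.107], [0.601, 0.131, 0.14], [0.598, 0.131, 0.141], [0.602, 0.152, 0.094], [0.592, 0.136, 0.119], [0.594, 0.149, 0.083], [0.589, 0.143, 0.118], [0.589, 0.139, 0.118]]
top post 54 [0.60230579 0.15731764 0.13758045] [0.58764934 0.13114424 0.12504338] [0.61390418 0.1781766  0.1509049 ]
side block 279 ((419.63092041015625, -185.7750244140625), (110.30105590820312, 35.810157775878906), 2.0529625415802) z 0.036601897967925845
ring 7 [ 0.37692954 -0.18468869  0.05421889]
base 1674 ((565.298583984375, 82.06765747070312), (272.43145751953125, 102.42375946044922), 87.1821060180664) 0.01261252692744919
trig 0 0
top post 80 [0.59780498 0.15982064 0.13410041] [0.58765636 0.13079107 0.12539003] [0.61312826 0.18018541 0.14349785]
```

```bash
python3 - <<'E'
from h import *
d=np.load('pics/top0.npy');W=world_pts('top',d)
for uv in [(450,190),(490,220),(530,220),(452,250),(530,250),(477,297),(404,240)]: print(uv,W[uv[1],uv[0]].round(3))
z=W[...,2];m=(z>.1)&(W[...,0]>.35)&(W[...,0]<.7)&(W[...,1]<-.3)&(W[...,1]>-.7)
print(W[m].min(0),W[m].max(0))
E
```

```text
(450, 190) [ 0.607 -0.561  0.045]
(490, 220) [ 0.495 -0.629  0.199]
(530, 220) [ 0.497 -0.747  0.196]
(452, 250) [ 0.412 -0.564  0.041]
(530, 250) [ 0.408 -0.74   0.203]
(477, 297) [ 0.267 -0.615  0.109]
(404, 240) [ 0.445 -0.417  0.011]
[ 0.39224521 -0.69981733  0.10007031] [ 0.61270615 -0.55735242  0.21278987]
```

Emit:
step_arm(
  moves=[
    [[0,-30,0,7,1],[0,-35,0,7,1],[5,-38,0,7,1],[18,-36,2,0,1],[18,-36,2,0,1],[18,-36,2,0,1],[18,-36,4,0,1],[18,-36,4,0,1],[18,-36,4,0,1],[18,-36,4,0,1]],
  ],
)

```text
time_s: 0.98
tcp_pos: [0.3366, -0.2215, 0.22]
ee_rot: [3.141, -0.0, 0.023]
wrist_force: [1.7, 0.1, 0.2]
width: 0.0856
```

Emit:
step_arm(
  moves=[
    [[25,-12,5,0,1],[25,-12,5,0,1],[0,0,0,0,1],[0,0,0,0,1]],
  ],
)

```text
time_s: 1.32
tcp_pos: [0.386, -0.1973, 0.2098]
ee_rot: [-3.141, 0.001, 0.026]
wrist_force: [0.2, 0.5, -1.4]
width: 0.0851
```

```bash
cat >> h.py <<'E'
from scipy.spatial.transform import Rotation as Ro
def wrist():
    o=env.observe(); T=np.eye(4);T[:3,:3]=Ro.from_euler('xyz',o['ee_rot']).as_matrix();T[:3,3]=o['tcp_pos']
    p,d=eyes.read_camera('wrist'); m=eyes.camera_model('wrist');K=np.array(m['camera_matrix']);C=T@np.array(m['T_tool_cam'])
    v,u=np.mgrid[0:d.shape[0],0:d.shape[1]]
    P=np.stack([(u-K[0,2])/K[0,0]*d,(v-K[1,2])/K[1,1]*d,d],-1)
    return o,p,d,P@C[:3,:3].T+C[:3,3],K,C
def projw(K,C,X):
    c=(np.atleast_2d(X)-C[:3,3])@C[:3,:3]; q=c@K.T; return q[:,:2]/q[:,2:]
E
python3 - <<'E'
from h import *
o,p,d,W,K,C=wrist(); cv2.imwrite('pics/w1.png',p); np.savez('pics/w1.npz',d=d,W=W,K=K,C=C)
print(o['time_s'],o['tcp_pos'],o['ee_rot'],o['wrist_force'])
x,y,z=W[...,0],W[...,1],W[...,2]
m=(abs(x-.42)<.08)&(abs(y+.185)<.035)&(z>.03)&(z<.042)&(d>0)
print(cv2.minAreaRect((W[m][:,:2]*1000).astype(np.float32)),np.median(z[m]))
m=(abs(x-.42)<.08)&(abs(y+.185)<.035)&(z>.045)&(z<.065)&(d>0);print('ring',W[m].mean(0),W[m].max(0))
E
```

```text
1.3167 [ 0.38604521 -0.19725019  0.20976947] [-3.14094247e+00  1.46478778e-03  2.64882520e-02] [ 0.18242381  0.47085575 -1.37346489]
((420.5628967285156, -184.0675048828125), (108.85197448730469, 31.96728515625), 1.752041220664978) 0.03571859066168148
ring [ 0.37888155 -0.18543326  0.05370631] [ 0.38158352 -0.17475603  0.05990807]
```

View pics/w1.png

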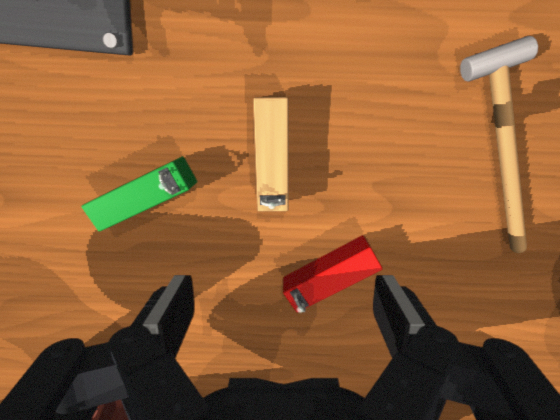

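The wrist view shows the pale block at (270,155) with its silver ring at (272,200), standing between the green and red decoys. I'm choosing this one. Next: its distance from the red one, then move above it.

```bash
python3 - <<'E'
from h import *
p=cv2.imread('pics/w1.png');W=np.load('pics/w1.npz')['W'];h=cv2.cvtColor(p,cv2.COLOR_BGR2HSV)
for nm,m in [('red',((h[...,0]<5)|(h[...,0]>174))&(h[...,1]>200)),('green',(h[...,0]>45)&(h[...,0]<75)&(h[...,1]>180))]:
    m=m&(W[...,2]>.02)&(W[...,2]<.06)&(W[...,0]>.25); P=W[m]; print(nm,P.min(0).round(3),P.max(0).round(3),P[P[:,0].argmax()].round(3))
E
```

```text
red [ 0.25  -0.305  0.02 ] [ 0.329 -0.199  0.038] [ 0.329 -0.289  0.032]
green [ 0.368 -0.101  0.02 ] [ 0.413 -0.062  0.037] [ 0.413 -0.089  0.031]
```

Emit:
step_arm(
  moves=[
    [[13,-6,30,-0.2,0.65],[12,-6,30,0,0.65],[0,0,30,0,0.65],[0,0,25,0,0.65],[0,0,0,0,0.65],[0,0,0,0,0.65]],
  ],
)

```text
time_s: 1.87
tcp_pos: [0.4086, -0.1857, 0.0942]
ee_rot: [-3.139, 0.004, 0.025]
wrist_force: [0.5, -0.6, 1.0]
width: 0.0554
```

Emit:
step_arm(
  moves=[
    [[2,-1,25,-0.3,0.65],[0,0,25,0,0.65],[0,0,18,0,0.65],[0,0,8,0,0.65],[0,0,0,0,0.65],[0,0,0,0,0.65]],
  ],
)

```text
time_s: 2.37
tcp_pos: [0.4135, -0.1857, 0.0208]
ee_rot: [3.14, -0.002, 0.031]
wrist_force: [1.0, 0.4, 0.0]
width: 0.0553
```

```bash
python3 - <<'E'
from h import *
o,p,d,W,K,C=wrist(); cv2.imwrite('pics/w2.png',p)
print(o['time_s'],o['tcp_pos'],o['ee_rot'],o['wrist_force'],o['width'])
E
```

```text
2.3667 [ 0.4135294  -0.18573905  0.02082384] [ 3.14017617e+00 -1.97355145e-03  3.12760419e-02] [1.01990937 0.42491877 0.03792195] 0.05528100808403733
```

View pics/w2.png

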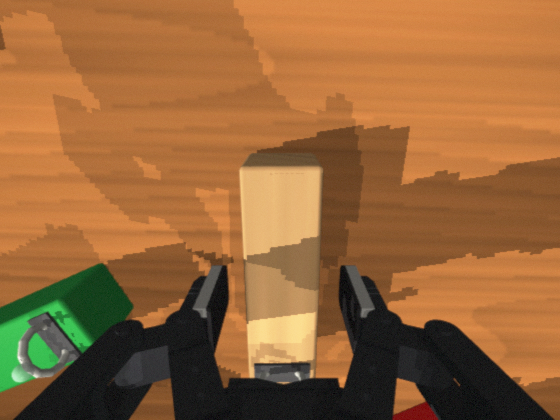

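Emit:
step_arm(
  moves=[
    [[-2,0,3,0,0.65],[0,0,0,0,0.65],[0,0,0,0,0.2],[0,0,0,0,0.2],[0,0,0,0,0.2],[0,0,0,0,0.2],[0,0,0,0,0.2],[0,0,0,0,0.2]],
  ],
  force=25,
)

```text
time_s: 3.08
tcp_pos: [0.411, -0.185, 0.0169]
ee_rot: [3.141, -0.001, 0.032]
wrist_force: [-0.5, 0.3, 5.4]
width: 0.032
```

Emit:
step_arm(
  moves=[
    [[0,0,-25,0,0.2],[0,0,-35,0,0.2],[0,0,-35,0,0.2],[10,-30,-20,0,0.2],[12,-36,-10,0,0.2],[12,-36,-10,0,0.2],[12,-36,-10,0,0.2],[12,-36,-10,0,0.2],[12,-36,-10,1,0.2],[10,-2,-10,2,0.2],[0,0,0,0,0.2],[0,0,0,0,0.2]],
  ],
)

```text
time_s: 4.08
tcp_pos: [0.4837, 0.0299, 0.1911]
ee_rot: [3.141, 0.0, -0.018]
wrist_force: [-0.7, -0.7, -1.6]
width: 0.0314
```

```bash
python3 - <<'E'
from h import *
o,p,d,W,K,C=wrist(); cv2.imwrite('pics/w3.png',p); np.savez('pics/w3.npz',d=d,W=W,K=K,C=C)
print(o['time_s'],o['tcp_pos'],o['ee_rot'],o['wrist_force'],o['width'])
for n in ['side','top']:
    p,d=eyes.read_camera(n); cv2.imwrite(f'pics/{n}3.png',p); np.save(f'pics/{n}3.npy',d)
E
```

```text
4.0833 [0.48368261 0.02988655 0.19106621] [ 3.14105378e+00  2.56372827e-04 -1.79854594e-02] [-0.71685193 -0.73973131 -1.55361407] 0.031444465505120464
```

View pics/w3.png

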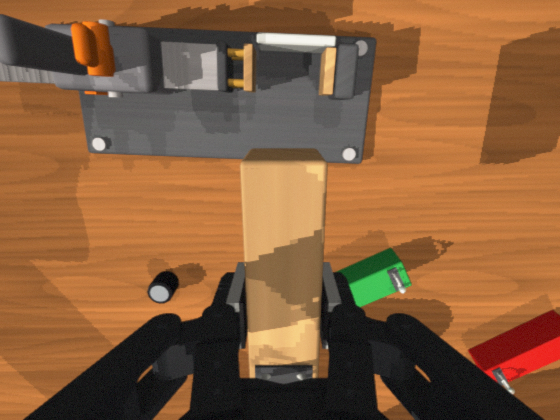

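```bash
cat > fit.py <<'E'
from h import *
import sys
f=sys.argv[1]
p=cv2.imread(f'pics/{f}.png');q=np.load(f'pics/{f}.npz');W,d,K,C=q['W'],q['d'],q['K'],q['C']
h=cv2.cvtColor(p,cv2.COLOR_BGR2HSV)
x,y,z=W[...,0],W[...,1],W[...,2]
bed=(z>.007)&(z<.018)&(h[...,1]<110)&(d>0)&(x>.45)&(y>-.1)&(y<.26)
print('bed z',np.median(z[bed]))
# front edge: lowest row of bed per column
def edge(idx): 
    P=W[idx[:,0],idx[:,1]]; return P
cols=[u for u in range(100,345) if bed[:,u].sum()>15 and not 235<u<335]
fr=np.array([[np.where(bed[:,u])[0].max(),u] for u in cols]); P=W[fr[:,0],fr[:,1]]
a=np.polyfit(P[:,1],P[:,0],1); r=P[:,0]-np.polyval(a,P[:,1]); k=abs(r)<.003; a=np.polyfit(P[k,1],P[k,0],1); print('front x = a*y+b',a,'yaw deg',np.degrees(-np.arctan(a[0])),k.sum(),len(k))
rows=[v for v in range(100,150)]
rt=np.array([[v,np.where(bed[v])[0].max()] for v in rows if bed[v].any()]);P=W[rt[:,0],rt[:,1]];
b=np.polyfit(P[:,0],P[:,1],1); print('right y=b*x+c',b,np.degrees(np.arctan(b[0])))
yaw=-np.arctan(a[0])
ex=np.array([np.cos(yaw),np.sin(yaw)]);ey=np.array([-np.sin(yaw),np.cos(yaw)])
Pf=W[fr[:,0],fr[:,1]][k][:,:2]; xf=np.median(Pf@ex); yr=np.median(P[:,:2]@ey)
o=ex*(xf+.062)+ey*(yr+.070); print('clamp origin',o,'yaw',yaw)
# express features in clamp frame
D=W[...,:2]-o; cx=D@ex*1000; cy=D@ey*1000; cz=z*1000
np.savez('pics/cl.npz',cx=cx,cy=cy,cz=cz)
def st(nm,m):
    m=m&(d>0); print(nm,m.sum(),[ (np.percentile(v[m],3).round(1),np.percentile(v[m],97).round(1)) for v in (cx,cy,cz)] if m.any() else '')
st('stop top',(cz>44)&(cz<52)&(cx>25)&(cx<55)&(abs(cy)<35)&(h[...,2]>140)&(h[...,1]<80))
st('fixed top',(cz>53)&(cz<60)&(cx>-10)&(cx<45)&(cy<-20)&(cy>-60))
st('cheek top',(cz>48)&(cz<56)&(cx>-10)&(cx<36)&(cy<-8)&(cy>-34)&(h[...,1]>100))
st('jaw pad top',(cz>46)&(cz<56)&(cx>-10)&(cx<40)&(cy<70)&(cy>20)&(h[...,1]>100))
st('orange',(cz>80)&(h[...,0]<14)&(h[...,1]>200)&(cy>80))
st('housing',(cz>66)&(cz<74)&(cy>80))
E
python3 fit.py w3
```

```text
bed z 0.011801108661972148
front x = a*y+b [0.05895209 0.51323292] yaw deg -3.3738011405636223 146 146
right y=b*x+c [-0.05782377 -0.01718379] -3.3093728747409608
clamp origin [0.57652543 0.01956348] yaw -0.05888393821037523
stop top 877 [(np.float64(34.2), np.float64(41.3)), (np.float64(-27.1), np.float64(29.5)), (np.float64(45.2), np.float64(49.0))]
fixed top 1103 [(np.float64(-2.2), np.float64(34.2)), (np.float64(-46.2), np.float64(-31.6)), (np.float64(53.3), np.float64(57.1))]
cheek top 495 [(np.float64(0.4), np.float64(32.1)), (np.float64(-30.0), np.float64(-22.3)), (np.float64(49.6), np.float64(53.0))]
jaw pad top 673 [(np.float64(0.9), np.float64(31.4)), (np.float64(34.3), np.float64(53.7)), (np.float64(46.3), np.float64(53.0))]
orange 1475 [(np.float64(3.5), np.float64(28.4)), (np.float64(113.9), np.float64(121.1)), (np.float64(111.6), np.float64(136.8))]
housing 3488 [(np.float64(-4.5), np.float64(36.1)), (np.float64(109.1), np.float64(175.3)), (np.float64(66.7), np.float64(71.3))]
```

```bash
python3 - <<'E'
from h import *
p=cv2.imread('pics/w3.png');q=np.load('pics/w3.npz');W,d=q['W'],q['d']
h=cv2.cvtColor(p,cv2.COLOR_BGR2HSV)
m=(W[...,2]>.195)&(W[...,2]<.225)&(h[...,0]>10)&(h[...,0]<30)&(h[...,1]>60)&(h[...,2]>60)
m[:,:230]=0;m[:,335:]=0;m[372:]=0
r=cv2.minAreaRect((W[m][:,:2]*1000).astype(np.float32));print(r,np.median(W[m][:,2]),np.percentile(W[m][:,2],[2,98]))
# tail edge: max x of top points, central columns
top=m&(W[...,2]>np.median(W[m][:,2])-.004)
for u in (255,270,285,300,315):
    v=np.where(top[:,u])[0].min(); print(u,v,W[v,u].round(4))
vs=range(170,240,10)
for v in vs:
    us=np.where(top[v])[0]; print(v,W[v,us.min()].round(4),W[v,us.max()].round(4))
E
```

```text
((499.591552734375, 30.366653442382812), (35.18235778808594, 97.5764389038086), 88.72049713134766) 0.20982655849992798 [0.20528812 0.21101978]
255 160 [0.5483 0.0394 0.2091]
270 159 [0.5481 0.0341 0.2068]
285 159 [0.5479 0.0286 0.2063]
300 159 [0.548  0.0232 0.2072]
315 159 [0.5478 0.0176 0.2065]
170 [0.5445 0.0451 0.2082] [0.5439 0.0134 0.2081]
180 [0.5409 0.0449 0.2087] [0.5402 0.0136 0.208 ]
190 [0.5372 0.0452 0.2089] [0.5363 0.0135 0.2078]
200 [0.5336 0.0449 0.2097] [0.5327 0.0139 0.2086]
210 [0.529  0.0454 0.2077] [0.5285 0.0137 0.2081]
220 [0.5251 0.0452 0.2084] [0.5249 0.0142 0.2092]
230 [0.5213 0.0453 0.2091] [0.5204 0.014  0.2084]
```

Emit:
step_arm(
  moves=[
    [[26,2,10,2.3,0.2],[26,2,20,0,0.2],[0,0,25,0,0.2],[0,0,25,0,0.2],[0,0,0,0,0.2],[0,0,0,0,0.2],[0,0,0,0,0.2]],
  ],
)

```text
time_s: 4.82
tcp_pos: [0.5354, 0.0228, 0.1118]
ee_rot: [3.142, -0.0, -0.062]
wrist_force: [1.2, -0.2, -0.7]
width: 0.0314
```

```bash
cat > cp.py <<'E'
from h import *
O=np.array([.57653,.01956]);Y=-.0589
ex=np.array([np.cos(Y),np.sin(Y)]);ey=np.array([-np.sin(Y),np.cos(Y)])
def clampxy(P): D=np.asarray(P)[...,:2]-O; return np.stack([D@ex,D@ey],-1)*1000
E
python3 - <<'E'
from cp import *
o,p,d,W,K,C=wrist(); cv2.imwrite('pics/w4.png',p); np.savez('pics/w4.npz',d=d,W=W,K=K,C=C)
print(o['time_s'],o['tcp_pos'],clampxy(o['tcp_pos']),o['ee_rot'],o['wrist_force'],o['width'])
E
```

```text
4.8167 [0.53544127 0.02275598 0.11178107] [-41.20560887   0.77170952] [ 3.14155053e+00 -1.60865611e-04 -6.16478915e-02] [ 1.17408583 -0.23717533 -0.69841204] 0.03140256735026118
```

View pics/w4.png

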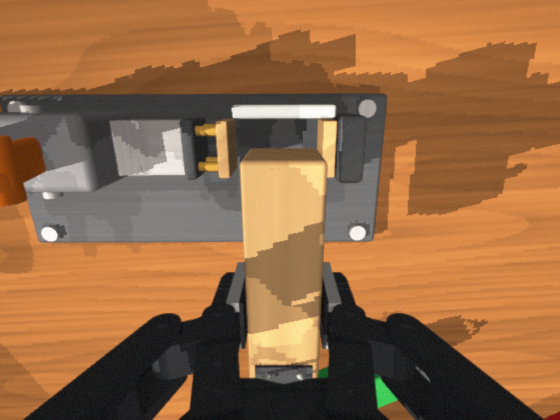

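```bash
python3 - <<'E'
from cp import *
p=cv2.imread('pics/w4.png');q=np.load('pics/w4.npz');W,d=q['W'],q['d'];h=cv2.cvtColor(p,cv2.COLOR_BGR2HSV)
c=clampxy(W);cx,cy=c[...,0],c[...,1];cz=W[...,2]*1000
def st(nm,m):
    m=m&(d>0); print(nm,m.sum(),[ (np.percentile(v[m],3).round(1),np.percentile(v[m],97).round(1)) for v in (cx,cy,cz)] if m.any() else '')
st('stop top',(cz>46)&(cz<52)&(cx>25)&(cx<55)&(abs(cy)<38)&(h[...,2]>140)&(h[...,1]<80))
st('fixed top',(cz>53)&(cz<60)&(cx>-10)&(cx<45)&(cy<-20)&(cy>-60))
st('cheek top',(cz>49)&(cz<54)&(cx>-10)&(cx<36)&(cy<-8)&(cy>-34)&(h[...,1]>100))
st('jaw pad top',(cz>49)&(cz<54)&(cx>-10)&(cx<40)&(cy<46)&(cy>20)&(h[...,1]>100))
st('bed',(cz>9)&(cz<16)&(cx<60)&(cy<0)&(cx>-75)&(cy>-90)&(h[...,1]<110))
m=(cz>125)&(cz<133)&(cx>-40)&(cx<40)&(abs(cy)<30); st('blocktop',m)
for v in (170,190,210,230):
    us=np.where(m[v])[0]; print(v,c[v,us.min()].round(1),c[v,us.max()].round(1))
for u in (260,285,310):
    vs=np.where(m[:,u])[0]; print(u,c[vs.min(),u].round(1),cz[vs.min(),u])
E
```

```text
stop top 1299 [(np.float64(34.8), np.float64(41.6)), (np.float64(-27.7), np.float64(29.0)), (np.float64(46.3), np.float64(48.9))]
fixed top 1766 [(np.float64(-1.6), np.float64(35.0)), (np.float64(-46.1), np.float64(-31.6)), (np.float64(53.4), np.float64(56.9))]
cheek top 657 [(np.float64(1.2), np.float64(32.6)), (np.float64(-30.0), np.float64(-22.4)), (np.float64(50.1), np.float64(52.9))]
jaw pad top 679 [(np.float64(0.7), np.float64(32.3)), (np.float64(34.2), np.float64(40.8)), (np.float64(50.2), np.float64(52.9))]
bed 6498 [(np.float64(-57.3), np.float64(47.7)), (np.float64(-69.1), np.float64(-3.5)), (np.float64(10.2), np.float64(15.1))]
blocktop 13012 [(np.float64(-37.4), np.float64(22.3)), (np.float64(-14.6), np.float64(16.8)), (np.float64(128.3), np.float64(131.7))]
170 [19.4 16.9] [ 19.3 -14.8]
190 [11.8 16.9] [ 12.  -14.7]
210 [ 3.9 17. ] [  3.9 -14.7]
230 [-4.  16.8] [ -4.1 -14.6]
260 [23.4  9.7] 126.54153639146787
285 [23.2  0.5] 125.97631227374295
310 [23.2 -8.6] 128.07762399160865
```

Emit:
step_arm(
  moves=[
    [[0,0,25,0,0.2],[0,0,25,0,0.2],[0,0,18,0,0.2],[0,0,10,0,0.2],[0,0,0,0,0.2],[0,0,0,0,0.2],[4,0,0,0,0.2],[4,0,0,0,0.2],[0,0,0,0,0.2],[0,0,0,0,0.2]],
  ],
)

```text
time_s: 5.7
tcp_pos: [0.5449, 0.0229, 0.0345]
ee_rot: [3.142, -0.002, -0.06]
wrist_force: [0.2, 0.0, -1.4]
width: 0.0318
```

```bash
cat > ob.py <<'E'
from cp import *
o=env.observe();f=o['wrist_force'];print(round(o['time_s'],2),'clamp',clampxy(o['tcp_pos']).round(1),'z',(o['tcp_pos'][2]*1000).round(1),o['ee_rot'].round(4),'F clamp x,y,z',(f[:2]@ex).round(1),(f[:2]@ey).round(1),f[2].round(1),o['width'].round(4))
E
python3 ob.py
```

```text
Traceback (most recent call last):
  File "ob.py", line 2, in <module>
    o=env.observe();f=o['wrist_force'];print(round(o['time_s'],2),'clamp',clampxy(o['tcp_pos']).round(1),'z',(o['tcp_pos'][2]*1000).round(1),o['ee_rot'].round(4),'F clamp x,y,z',(f[:2]@ex).round(1),(f[:2]@ey).round(1),f[2].round(1),o['width'].round(4))
                                                                                                                                                                                                                                        ^^^^^^^^^^^^^^^^
AttributeError: 'float' object has no attribute 'round'
```

Emit:
step_arm(
  moves=[
    [[1,0,0,0,0.2],[1,0,0,0,0.2],[0,0,0,0,0.2],[0,0,0,0,0.2]],
  ],
)

```text
time_s: 6.03
tcp_pos: [0.5455, 0.0229, 0.0333]
ee_rot: [-3.142, 0.0, -0.061]
wrist_force: [-0.1, -0.1, -1.0]
width: 0.0317
```

```bash
sed -i "s/o\['width'\].round(4)/round(o['width'],4)/" ob.py; python3 ob.py
```

```text
6.03 clamp [-31.2   1.5] z 33.3 [-3.1416e+00  1.0000e-04 -6.0500e-02] F clamp x,y,z -0.1 -0.2 -1.0 0.0317
```

Emit:
step_arm(
  moves=[
    [[1,0,0,0,0.2],[0,0,0,0,0.2],[0,0,0,0,0.2]],
  ],
)

```text
time_s: 6.28
tcp_pos: [0.5464, 0.0229, 0.0332]
ee_rot: [-3.142, 0.0, -0.061]
wrist_force: [-0.9, 0.2, -0.7]
width: 0.0314
```

Emit:
step_arm(
  moves=[
    [[1,0,0,0,0.2],[0,0,0,0,0.2],[0,0,0,0,0.2]],
  ],
)

```text
time_s: 6.53
tcp_pos: [0.5465, 0.0229, 0.033]
ee_rot: [3.142, 0.002, -0.06]
wrist_force: [-3.4, 0.9, 0.7]
width: 0.0317
```

Emit:
step_arm(
  moves=[
    [[0,0,2,0,0.2],[0,0,0,0,0.2],[0,0,0,0,0.2]],
  ],
)

```text
time_s: 6.78
tcp_pos: [0.5465, 0.0229, 0.0307]
ee_rot: [-3.141, 0.002, -0.06]
wrist_force: [-3.8, 0.4, -0.5]
width: 0.0317
```

Emit:
step_arm(
  moves=[
    [[0.5,0,1,0,0.2],[0,0,0,0,0.2],[0,0,0,0,0.2]],
  ],
)

```text
time_s: 7.03
tcp_pos: [0.5465, 0.0229, 0.0297]
ee_rot: [-3.142, 0.003, -0.06]
wrist_force: [-5.3, -0.0, 0.8]
width: 0.0319
```

Emit:
step_arm(
  moves=[
    [[0,0,1,0,0.2],[0,0,0,0,0.2],[0,0,0,0,0.2]],
  ],
)

```text
time_s: 7.28
tcp_pos: [0.5465, 0.0229, 0.029]
ee_rot: [-3.142, 0.004, -0.06]
wrist_force: [-6.6, 0.4, 2.9]
width: 0.0318
```

```bash
python3 - <<'E'
from h import *
o,p,d,W,K,C=wrist(); cv2.imwrite('pics/w5.png',p)
p,d=eyes.read_camera('side'); cv2.imwrite('pics/s5.png',cv2.resize(p[160:300,180:380],(800,560),interpolation=cv2.INTER_CUBIC))
E
python3 ob.py
```

```text
7.38 clamp [-30.2   1.6] z 28.9 [-3.1415  0.0035 -0.0602] F clamp x,y,z -6.8 0.6 3.0 0.0319
```

View pics/w5.png

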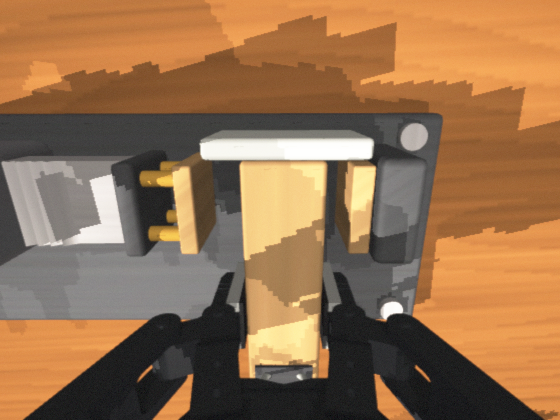

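View pics/s5.png

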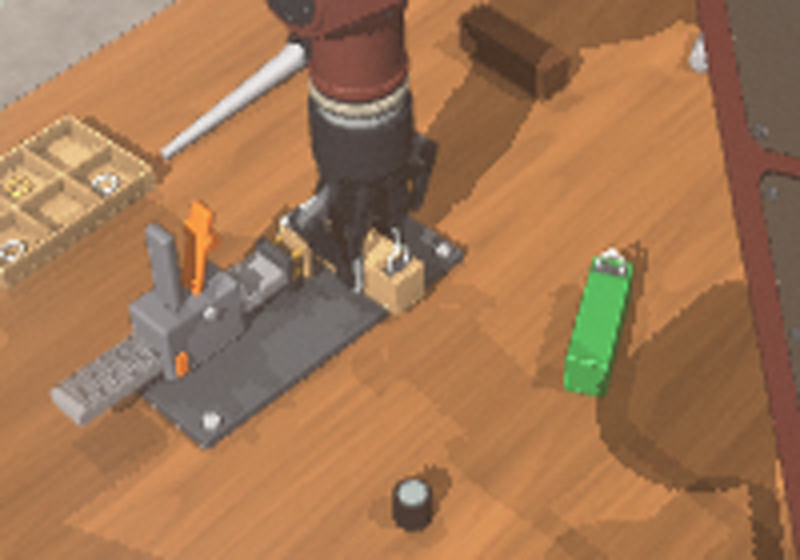

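Emit:
step_arm(
  moves=[
    [[-0.5,0,0,0,0.3],[0,0,0,0,0.5],[0,0,0,0,0.62],[0,0,0,0,0.62],[0,0,0,0,0.62],[0,0,0,0,0.62],[0,0,-15,0,0.62],[0,0,-30,0,0.62],[0,0,-35,0,0.62],[0,0,-35,0,0.62],[0,0,0,0,0.62],[0,0,0,0,0.62]],
  ],
)

```text
time_s: 8.38
tcp_pos: [0.5504, 0.0226, 0.1479]
ee_rot: [3.141, -0.008, -0.061]
wrist_force: [0.1, -0.6, -0.3]
width: 0.0526
```

```bash
python3 ob.py; python3 - <<'E'
from cp import *
o,p,d,W,K,C=wrist(); cv2.imwrite('pics/w6.png',p); np.savez('pics/w6.npz',d=d,W=W,K=K,C=C)
h=cv2.cvtColor(p,cv2.COLOR_BGR2HSV)
c=clampxy(W);cx,cy=c[...,0],c[...,1];cz=W[...,2]*1000
m=(cz>44)&(cz<52)&(cx>-85)&(cx<34.5)&(abs(cy)<21)&(h[...,1]>60)
r=cv2.minAreaRect(c[m].astype(np.float32));print('block',r,np.median(cz[m]))
def st(nm,m):
    m=m&(d>0); print(nm,m.sum(),[ (np.percentile(v[m],3).round(1),np.percentile(v[m],97).round(1)) for v in (cx,cy,cz)] if m.any() else '')
st('stop top',(cz>46)&(cz<52)&(cx>25)&(cx<55)&(abs(cy)<38)&(h[...,2]>140)&(h[...,1]<80))
st('fixed top',(cz>53)&(cz<60)&(cx>-10)&(cx<45)&(cy<-20)&(cy>-60))
st('cheek top',(cz>49)&(cz<54)&(cx>-10)&(cx<36)&(cy<-19)&(cy>-34)&(h[...,1]>100))
st('jaw pad top',(cz>49)&(cz<54)&(cx>-10)&(cx<40)&(cy<46)&(cy>22)&(h[...,1]>100))
E
```

```text
8.38 clamp [-26.3   1.5] z 147.9 [ 3.1414 -0.008  -0.0605] F clamp x,y,z 0.2 -0.6 -0.3 0.0526
block ((-20.832923889160156, 2.1383209228515625), (32.012935638427734, 108.59415435791016), 89.93450927734375) 47.730817702108105
stop top 897 [(np.float64(34.7), np.float64(41.7)), (np.float64(-27.2), np.float64(29.3)), (np.float64(46.3), np.float64(49.0))]
fixed top 1174 [(np.float64(-1.5), np.float64(34.8)), (np.float64(-46.1), np.float64(-31.6)), (np.float64(53.5), np.float64(56.8))]
cheek top 527 [(np.float64(0.5), np.float64(32.4)), (np.float64(-29.9), np.float64(-22.3)), (np.float64(50.2), np.float64(52.8))]
jaw pad top 457 [(np.float64(0.7), np.float64(32.4)), (np.float64(34.3), np.float64(40.8)), (np.float64(50.0), np.float64(53.0))]
```

View pics/w6.png

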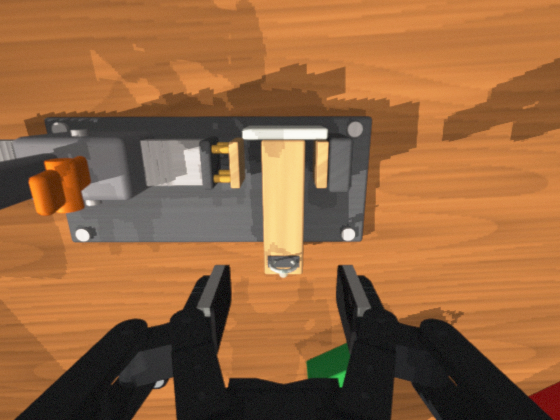

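The block now sits at clamp (-20.8, 2.1) with about 0° yaw, its top at z 47.7 mm and its tail at the stop, as (285,135) shows. Now moving over the trigger.

Emit:
step_arm(
  moves=[
    [[0,0,-28,0,0.8],[5,-10,-28,0,1],[12,-34,0,0,1],[12,-34,0,0,1],[12,-34,0,0,1],[2,-34,0,0,1],[0,0,0,0,1],[0,0,0,0,1],[0,0,0,0,1],[0,0,0,0,1]],
  ],
  force=100,
)

```text
time_s: 9.27
tcp_pos: [0.5983, 0.1647, 0.1988]
ee_rot: [3.14, 0.003, -0.061]
wrist_force: [-0.1, 1.0, -0.4]
width: 0.0854
```

```bash
python3 ob.py; python3 - <<'E'
from cp import *
o,p,d,W,K,C=wrist(); cv2.imwrite('pics/w7.png',p); np.savez('pics/w7.npz',d=d,W=W,K=K,C=C)
E
```

```text
9.27 clamp [ 13.2 146.2] z 198.8 [ 3.1405e+00  2.6000e-03 -6.1500e-02] F clamp x,y,z -0.1 1.0 -0.4 0.0854
```

View pics/w7.png

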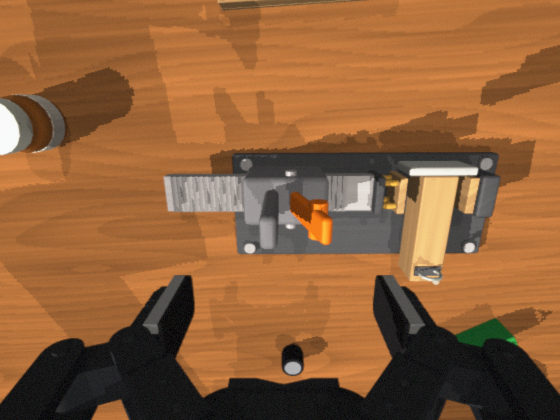

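```bash
python3 - <<'E'
from cp import *
p=cv2.imread('pics/w7.png');q=np.load('pics/w7.npz');W,d,C=q['W'],q['d'],q['C'];h=cv2.cvtColor(p,cv2.COLOR_BGR2HSV)
T=C@np.linalg.inv(np.array(eyes.camera_model('wrist')['T_tool_cam']))
tl=(W-T[:3,3])@T[:3,:3]*1000
for uv in [(185,280),(178,290),(165,310),(150,325),(188,300),(190,280),(380,280),(390,290),(405,310),(377,300)]: print(uv,tl[uv[1],uv[0]].round(1))
m=(abs(tl[...,0])<25)&(abs(tl[...,1])<75)&(tl[...,2]>-60)&(tl[...,2]<30)&(d>0); print('tips z',np.percentile(tl[m][:,2],[50,90,98,99.8]))
for s in (1,-1):
    mm=m&(tl[...,1]*s>0); t=tl[mm]; k=t[:,2]>t[:,2].max()-8; print(s,t[k].min(0),t[k].max(0))
c=clampxy(W);cz=W[...,2]*1000
m=(h[...,0]<14)&(h[...,1]>200)&(cz>70)
for z0 in range(80,145,6):
    k=m&(abs(cz-z0)<3)
    if k.sum()>3: print(z0,k.sum(),c[k].min(0).round(1),c[k].max(0).round(1))
g=(h[...,1]<60)&(cz>133)&(cz<145)&(c[...,1]>120);print('post',c[g].min(0),c[g].max(0),cz[g].max())
E
```

```text
(185, 280) [ 10.  -43.9  -9.3]
(178, 290) [ 10.6 -44.1 -18.2]
(165, 310) [ 10.2 -45.  -31.1]
(150, 325) [ 10.3 -47.2 -39.6]
(188, 300) [ -0.1 -43.5  -9.5]
(190, 280) [  7.7 -43.   -5.4]
(380, 280) [ 9.7 42.2 -8.9]
(390, 290) [ 10.5  43.6 -18.1]
(405, 310) [ 11.   44.6 -32.2]
(377, 300) [-1.  42.1 -8.3]
tips z [-52.33080076 -18.90695573  -7.50899082  -3.02398988]
1 [-11.28877848  41.71219551  -8.81266783] [11.03465226 54.00837018 -0.84688956]
-1 [-11.63593709 -55.11494108  -9.04963255] [ 11.0212486  -42.81126638  -1.07795662]
80 53 [  9.4 133.1] [ 26.4 138.6]
86 64 [  8.9 131.8] [ 26.1 137.2]
92 61 [  9.1 129.7] [ 26.2 135.1]
98 63 [  7.6 127.8] [ 26.1 133.6]
104 60 [  7.6 128. ] [ 26.2 131.7]
110 83 [  7.8 116.7] [ 30.3 129.9]
116 145 [  2.8 115.5] [ 30.4 128.1]
122 45 [ 17.3 118.5] [ 26.3 126.5]
128 45 [ 10.2 117.7] [ 26.4 124.3]
134 94 [  7.9 114.9] [ 26.4 122.5]
post [  5.17777917 150.81190802] [ 28.36609112 162.84191262] 141.37348454548186
```

Emit:
step_arm(
  moves=[
    [[4,-5,20,0,1],[0,0,30,0,1],[0,0,25,0,1],[0,0,15,0,1],[0,0,7,0,1],[0,0,0,0,1],[0,0,0,0,1],[0,0,0,0,1]],
  ],
)

```text
time_s: 9.98
tcp_pos: [0.6049, 0.1704, 0.1051]
ee_rot: [-3.141, -0.003, -0.061]
wrist_force: [-0.2, 0.1, 0.1]
width: 0.0853
```

```bash
python3 ob.py; python3 - <<'E'
from cp import *
o,p,d,W,K,C=wrist(); cv2.imwrite('pics/w8.png',p); np.savez('pics/w8.npz',d=d,W=W,K=K,C=C)
E
```

```text
9.98 clamp [ 19.5 152.3] z 105.1 [-3.1409e+00 -3.1000e-03 -6.1200e-02] F clamp x,y,z -0.2 0.1 0.1 0.0853
```

View pics/w8.png

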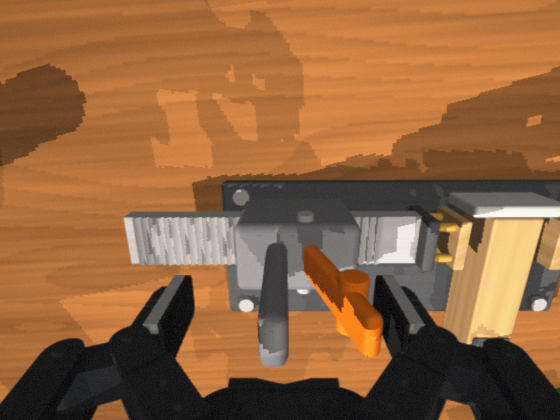

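Emit:
step_arm(
  moves=[
    [[-1,-2,2,0,1],[0,-2,0,0,1],[0,0,0,0,1]],
  ],
)

```text
time_s: 10.28
tcp_pos: [0.6035, 0.1747, 0.1024]
ee_rot: [3.141, -0.002, -0.06]
wrist_force: [-0.3, -1.7, 1.9]
width: 0.0856
```

Emit:
step_arm(
  moves=[
    [[0,-3,0,0,1],[0,0,0,0,1]],
  ],
)

```text
time_s: 10.45
tcp_pos: [0.6035, 0.1777, 0.102]
ee_rot: [3.141, -0.001, -0.06]
wrist_force: [0.0, -3.1, 2.5]
width: 0.0853
```

Emit:
step_arm(
  moves=[
    [[0,-3,0,0,1],[0,0,0,0,1]],
  ],
)

```text
time_s: 10.62
tcp_pos: [0.6035, 0.1808, 0.1017]
ee_rot: [3.141, -0.001, -0.06]
wrist_force: [0.7, -3.0, 1.4]
width: 0.0853
```

Emit:
step_arm(
  moves=[
    [[0,-3,0,0,1],[0,0,0,0,1]],
  ],
)

```text
time_s: 10.78
tcp_pos: [0.6036, 0.1834, 0.1017]
ee_rot: [3.141, -0.001, -0.06]
wrist_force: [0.1, -4.7, 5.2]
width: 0.0853
```

Emit:
step_arm(
  moves=[
    [[0,-3,0,0,1],[0,0,0,0,1]],
  ],
)

```text
time_s: 10.95
tcp_pos: [0.6038, 0.1865, 0.1017]
ee_rot: [3.141, -0.001, -0.06]
wrist_force: [0.5, -4.1, 2.6]
width: 0.0849
```

Emit:
step_arm(
  moves=[
    [[0,-2,0,0,1],[0,0,0,0,1]],
  ],
)

```text
time_s: 11.12
tcp_pos: [0.6039, 0.1884, 0.1016]
ee_rot: [3.141, -0.0, -0.06]
wrist_force: [0.3, -5.0, 3.2]
width: 0.0854
```

Emit:
step_arm(
  moves=[
    [[0,-1,0,0,1],[0,0,0,0,1]],
  ],
)

```text
time_s: 11.28
tcp_pos: [0.6039, 0.1893, 0.1015]
ee_rot: [3.141, -0.0, -0.06]
wrist_force: [0.4, -5.5, 4.1]
width: 0.0853
```

Emit:
step_arm(
  moves=[
    [[0,-1,0,0,1],[0,0,0,0,1]],
  ],
)

```text
time_s: 11.45
tcp_pos: [0.604, 0.1902, 0.1016]
ee_rot: [3.141, -0.0, -0.06]
wrist_force: [0.5, -5.8, 3.8]
width: 0.085
```

Emit:
step_arm(
  moves=[
    [[0,-1,0,0,1],[0,0,0,0,1]],
  ],
)

```text
time_s: 11.62
tcp_pos: [0.604, 0.1905, 0.1015]
ee_rot: [3.139, -0.0, -0.06]
wrist_force: [0.0, -7.5, 4.7]
width: 0.0851
```

```bash
cat > jaw.py <<'E'
from cp import *
import sys
o,p,d,W,K,C=wrist(); n=sys.argv[1]; cv2.imwrite(f'pics/{n}.png',p); np.savez(f'pics/{n}.npz',d=d,W=W,K=K,C=C)
h=cv2.cvtColor(p,cv2.COLOR_BGR2HSV)
c=clampxy(W);cx,cy=c[...,0],c[...,1];cz=W[...,2]*1000
print(round(o['time_s'],2),'tcp',clampxy(o['tcp_pos']).round(1))
m=(d>0)&(cz>49.5)&(cz<55)&(cx>3)&(cx<31)&(cy<70)&(cy>-40)
w=m&(h[...,1]>100); g=m&(h[...,1]<=100)
for nm,k in [('wood+',w&(cy>8)),('grey+',g&(cy>8)),('wood-',w&(cy<-12)),('grey-',g&(cy<-12))]:
    if k.sum()>5: print(nm,k.sum(),np.percentile(cy[k],[1,5,50,95,99]).round(1))
b=(d>0)&(cz>45)&(cz<49.3)&(cx>-74)&(cx<34)&(abs(cy+5)<35)&(h[...,1]>60)&(h[...,2]>90)
if b.sum()>50: print('block rect',cv2.minAreaRect(c[b&(cx<-3)].astype(np.float32)))
E
python3 jaw.py w9;python3 ob.py
```

```text
11.62 tcp [ 17.3 172.3]
wood+ 519 [29.7 30.2 34.  36.7 37.5]
grey+ 575 [50.  50.6 54.8 57.6 58. ]
block rect ((-38.44427490234375, 2.6625213623046875), (33.71367645263672, 70.76561737060547), 89.39842987060547)
11.67 clamp [ 17.3 172.3] z 101.6 [ 3.1393e+00 -1.0000e-04 -6.0000e-02] F clamp x,y,z 0.3 -8.0 4.4 0.0856
```

View pics/w9.png

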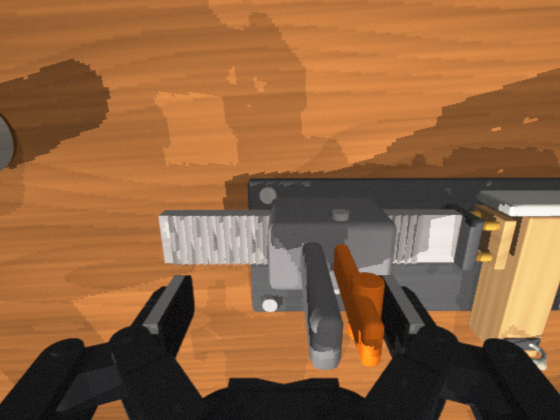

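Hard stop is found near TCP clamp y 172.3. The jaw has advanced about 5 mm, from 34 to 30. Pumping on.

Emit:
step_arm(
  moves=[
    [[0,9,0,0,1],[0,9,0,0,1],[0,0,0,0,1],[0,-9,0,0,1],[0,-8.5,0,0,1],[0,0,0,0,1]],
  ],
)

```text
time_s: 12.17
tcp_pos: [0.6037, 0.1905, 0.1016]
ee_rot: [3.138, 0.0, -0.059]
wrist_force: [-1.9, -7.0, 4.2]
width: 0.0854
```

```bash
python3 jaw.py w10; python3 ob.py
```

```text
12.17 tcp [ 17.1 172.3]
wood+ 528 [23.6 24.3 27.8 30.7 43.7]
grey+ 582 [44.  44.9 48.9 51.6 52. ]
block rect ((-38.47014236450195, 2.9497432708740234), (70.9831314086914, 32.99802017211914), 0.23723383247852325)
12.22 clamp [ 17.1 172.2] z 101.6 [ 3.1384e+00  4.0000e-04 -5.9400e-02] F clamp x,y,z -0.9 -7.3 4.1 0.0851
```

Emit:
step_arm(
  moves=[
    [[0,9,0,0,1],[0,9,0,0,1],[0,0,0,0,1]],
  ],
)

```text
time_s: 12.47
tcp_pos: [0.6022, 0.1725, 0.1007]
ee_rot: [-3.141, 0.001, -0.062]
wrist_force: [-0.1, 0.2, 0.2]
width: 0.0855
```

```bash
python3 jaw.py w11; python3 ob.py
```

```text
12.47 tcp [ 16.6 154.1]
wood+ 525 [23.6 24.1 27.9 30.7 44.1]
grey+ 572 [44.  44.8 48.8 51.5 51.9]
block rect ((-34.296356201171875, 2.5860729217529297), (62.55970764160156, 33.05974578857422), 0.21494634449481964)
12.52 clamp [ 16.8 154.7] z 100.9 [-3.1405e+00  7.0000e-04 -6.2000e-02] F clamp x,y,z 0.1 -0.2 0.0 0.0852
```

Emit:
step_arm(
  moves=[
    [[0,-9,0,0,1],[0,-8.5,0,0,1],[0,0,0,0,1],[0,9,0,0,1],[0,8.5,0,0,1],[0,0,0,0,1]],
  ],
)

```text
time_s: 13.02
tcp_pos: [0.6023, 0.1726, 0.1009]
ee_rot: [-3.141, 0.001, -0.062]
wrist_force: [0.1, 0.1, 0.1]
width: 0.0855
```

```bash
python3 jaw.py w12; python3 ob.py
```

```text
13.02 tcp [ 16.7 154.2]
wood+ 528 [18.8 19.5 23.2 26.  32.1]
grey+ 582 [39.2 40.  44.2 46.8 47.2]
block rect ((-34.18443298339844, 2.623849868774414), (62.47608184814453, 32.87131881713867), 0.2026873677968979)
13.07 clamp [ 16.8 154.8] z 101.0 [-3.1406e+00  5.0000e-04 -6.1800e-02] F clamp x,y,z 0.5 0.8 0.4 0.0855
```

Emit:
step_arm(
  moves=[
    [[0,-6,0,0,1],[0,-6,0,0,1],[0,-5.5,0,0,1],[0,0,0,0,1]],
  ],
)

```text
time_s: 13.4
tcp_pos: [0.6043, 0.1904, 0.1022]
ee_rot: [3.139, -0.001, -0.059]
wrist_force: [-0.1, -5.8, 4.7]
width: 0.0855
```

Emit:
step_arm(
  moves=[
    [[0,6,0,0,1],[0,6,0,0,1],[0,5.5,0,0,1],[0,0,0,0,1]],
  ],
)

```text
time_s: 13.73
tcp_pos: [0.6023, 0.1727, 0.1009]
ee_rot: [-3.141, 0.001, -0.062]
wrist_force: [0.8, -0.1, -0.6]
width: 0.0854
```

```bash
python3 jaw.py w13; python3 ob.py
```

```text
13.73 tcp [ 16.7 154.4]
wood+ 529 [14.3 15.  18.6 21.6 34.4]
grey+ 589 [34.6 35.4 39.6 42.3 42.7]
block rect ((-34.5704460144043, 0.03706932067871094), (33.03438186645508, 64.1170883178711), 87.5156478881836)
13.78 clamp [ 16.9 154.8] z 101.1 [-3.1407e+00  5.0000e-04 -6.1700e-02] F clamp x,y,z -0.1 -0.2 -0.4 0.0853
```

View pics/w13.png

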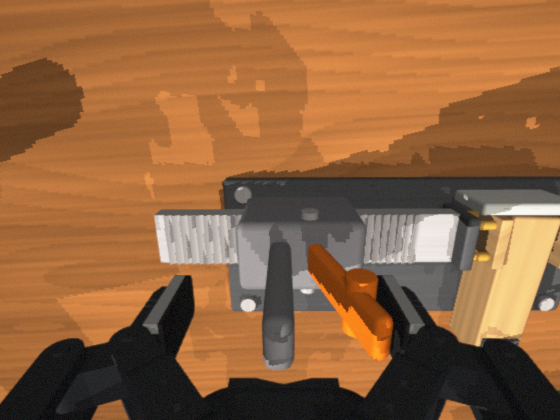

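Emit:
step_arm(
  moves=[
    [[0,-5,0,0,1],[0,-4,0,0,1],[0,-4,0,0,1],[0,-4.5,0,0,1],[0,0,0,0,1]],
  ],
)

```text
time_s: 14.2
tcp_pos: [0.6044, 0.1904, 0.1024]
ee_rot: [3.139, -0.001, -0.059]
wrist_force: [-0.5, -4.7, 3.4]
width: 0.0853
```

Emit:
step_arm(
  moves=[
    [[0,6,0,0,1],[0,6,0,0,1],[0,5.5,0,0,1],[0,0,0,0,1]],
  ],
)

```text
time_s: 14.53
tcp_pos: [0.6023, 0.1726, 0.1008]
ee_rot: [-3.141, 0.001, -0.062]
wrist_force: [-0.5, -0.5, -0.8]
width: 0.0854
```

```bash
python3 jaw.py w14; python3 ob.py; python3 - <<'E'
from h import *
for n in ['top','side']:
    p,d=eyes.read_camera(n); cv2.imwrite(f'pics/{n}14.png',p); np.save(f'pics/{n}14.npy',d)
    r=p[150:230,200:320] if n=='top' else p[190:280,190:310]
    cv2.imwrite(f'pics/{n}14c.png',cv2.resize(r,None,fx=6,fy=6,interpolation=cv2.INTER_CUBIC))
E
```

```text
14.53 tcp [ 16.7 154.3]
wood+ 544 [ 9.7 10.5 14.4 17.2 30. ]
grey+ 582 [29.9 30.6 34.8 37.5 37.9]
block rect ((-35.23859405517578, -4.977272033691406), (33.08456802368164, 65.0984878540039), 88.76806640625)
14.58 clamp [ 16.8 154.8] z 101.0 [-3.1407e+00  6.0000e-04 -6.1700e-02] F clamp x,y,z -0.3 0.9 -0.4 0.0853
```

View pics/top14c.png

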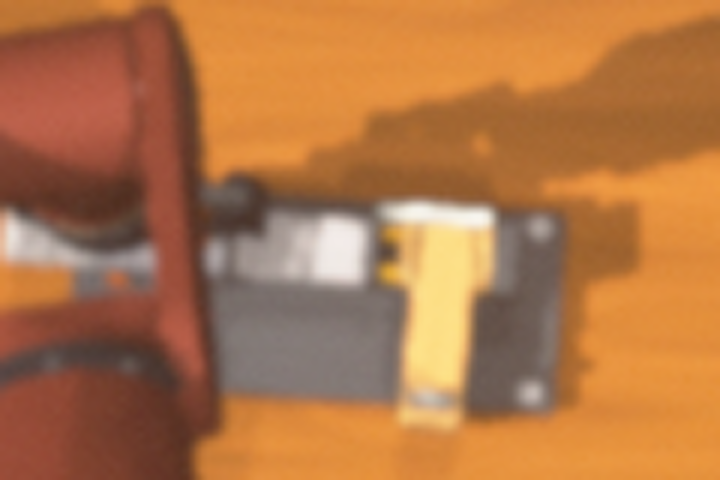

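View pics/w14.png

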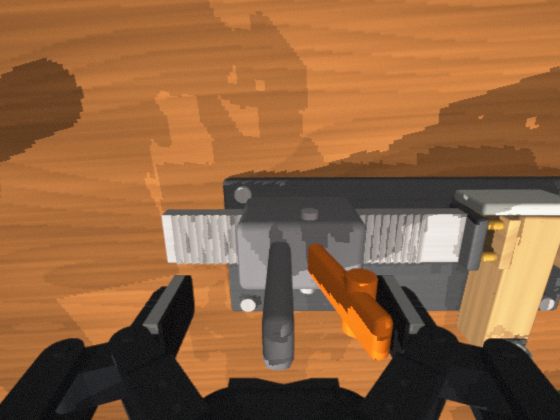

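The block is nearly seated (slew about 1.2°). Before loading it I'll check from above that the tail is still on the stop.

Emit:
step_arm(
  moves=[
    [[0,0,-30,0,1],[0,0,-35,0,1],[-5,38,-5,0,1],[-12,38,0,0,1],[-12,38,0,0,1],[-12,38,0,0,1],[0,0,0,0,1],[0,0,0,0,1],[0,0,0,0,1]],
  ],
)

```text
time_s: 15.43
tcp_pos: [0.553, 0.0243, 0.1716]
ee_rot: [-3.141, -0.001, -0.061]
wrist_force: [0.0, 0.0, -0.3]
width: 0.0853
```

```bash
python3 jaw.py w15; python3 ob.py; python3 - <<'E'
from cp import *
p=cv2.imread('pics/w15.png');q=np.load('pics/w15.npz');W,d=q['W'],q['d'];h=cv2.cvtColor(p,cv2.COLOR_BGR2HSV)
c=clampxy(W);cx,cy=c[...,0],c[...,1];cz=W[...,2]*1000
m=(cz>44)&(cz<49.4)&(cx>-90)&(cx<38)&(abs(cy+5)<20)&(h[...,1]>60)&(d>0)
print(cv2.minAreaRect(c[m].astype(np.float32)))
for y0 in (-16,-11,-6,-1,4):
    k=m&(abs(cy-y0)<1); wh=(abs(cy-y0)<1)&(cz>45)&(cz<52)&(h[...,1]<60)&(h[...,2]>140)&(cx>25)&(cx<50)
    print(y0,'block x',cx[k].min().round(1),cx[k].max().round(1),'stop',cx[wh].min().round(1) if wh.any() else None)
cv2.imwrite('pics/w15c.png',cv2.resize(p[100:300,200:400],(800,800)[:2])[:600])
E
```

```text
15.43 tcp [-23.8   3.4]
wood+ 328 [ 9.8  9.9 13.1 16.4 29.4]
grey+ 346 [29.2 29.6 33.1 36.6 37.1]
wood- 353 [-30.7 -30.4 -26.9 -23.3 -23.1]
grey- 127 [-39.8 -38.8 -32.  -31.1 -31. ]
block rect ((-38.445030212402344, -5.428407669067383), (32.048667907714844, 71.58563995361328), 88.51817321777344)
15.48 clamp [-23.7   3.9] z 171.6 [-3.1408e+00 -9.0000e-04 -6.0100e-02] F clamp x,y,z 0.2 -0.4 -0.3 0.0853
((-21.12612533569336, -4.312339782714844), (39.103694915771484, 109.2224349975586), 89.3637924194336)
-16 block x -75.6 33.3 stop 34.9
-11 block x -75.4 33.4 stop 34.9
-6 block x -69.2 33.3 stop 35.0
-1 block x -75.7 33.4 stop 34.9
4 block x -75.4 33.4 stop 34.0
```

View pics/w15c.png

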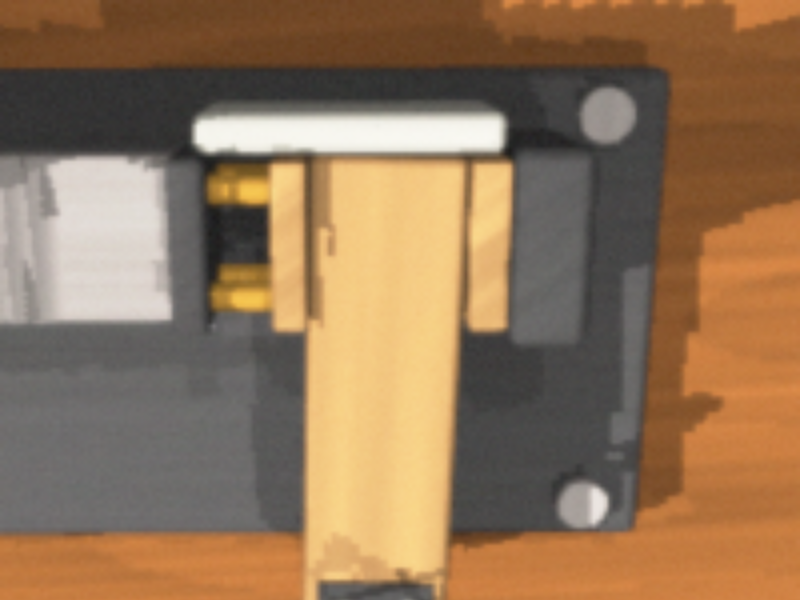

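```bash
python3 - <<'E'
from cp import *
for f,ys in (('w6',(-6,-2,2,6,10)),('w15',(-14,-10,-6,-2,2))):
    p=cv2.imread(f'pics/{f}.png');q=np.load(f'pics/{f}.npz');W,d=q['W'],q['d'];h=cv2.cvtColor(p,cv2.COLOR_BGR2HSV)
    c=clampxy(W);cx,cy=c[...,0],c[...,1];cz=W[...,2]*1000
    m=(cz>44)&(cz<49.4)&(cx>-90)&(cx<38)&(abs(cy)<25)&(h[...,1]>60)&(d>0)
    for y0 in ys:
        k=m&(abs(cy-y0)<1.5); w=(abs(cy-y0)<1.5)&(cz>45)&(cz<52)&(h[...,1]<60)&(h[...,2]>150)&(cx>25)&(cx<50)
        print(f,y0,cx[k].min().round(1),cx[k].max().round(1),cx[w].min().round(1),'low px between',((abs(cy-y0)<3)&(cx>25)&(cx<38)&(cz<44)&(d>0)).sum())
p=cv2.imread('pics/w6.png');cv2.imwrite('pics/w6c.png',cv2.resize(p[100:250,200:400],(800,600)))
E
```

```text
w6 -6 -74.8 33.4 33.9 low px between 0
w6 -2 -74.5 33.4 33.9 low px between 0
w6 2 -69.7 33.4 33.9 low px between 0
w6 6 -74.0 33.5 34.0 low px between 0
w6 10 -74.4 33.4 34.6 low px between 0
w15 -14 -75.6 33.4 34.9 low px between 8
w15 -10 -75.1 33.3 34.8 low px between 8
w15 -6 -69.2 33.3 35.0 low px between 7
w15 -2 -75.7 33.5 34.9 low px between 5
w15 2 -75.4 33.4 34.8 low px between 2
```

View pics/w6c.png

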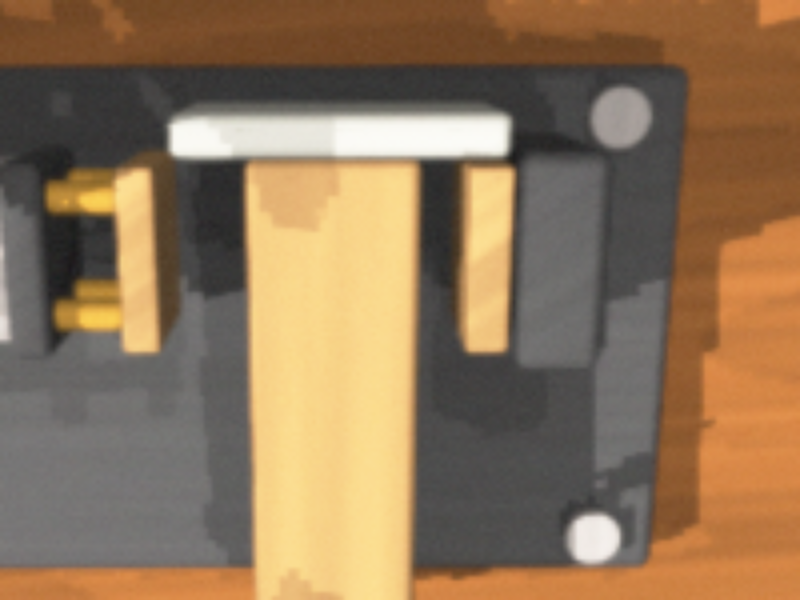

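Since the jaw pushed it, the block has crept about 1 mm off the stop (gap at (395,157)) and slewed 1.5°. I'll regrip it, straighten it, push it home and release.

Emit:
step_arm(
  moves=[
    [[-4,5,20,0,0.65],[-4,5.5,30,0,0.65],[0,0,30,0,0.65],[0,0,0,0,0.65],[0,0,0,0,0.65]],
  ],
  force=22,
)

```text
time_s: 15.9
tcp_pos: [0.5424, 0.0155, 0.0895]
ee_rot: [-3.141, 0.005, -0.059]
wrist_force: [-0.2, 0.2, -0.0]
width: 0.0554
```

```bash
python3 ob.py
```

```text
15.9 clamp [-33.8  -6.1] z 89.5 [-3.141   0.005  -0.0587] F clamp x,y,z -0.2 0.2 -0.0 0.0554
```

Emit:
step_arm(
  moves=[
    [[0,0.5,25,0,0.65],[0,0,22,0,0.65],[0,0,10,0,0.65],[0,0,2,0,0.65],[0,0,0,0,0.65],[0,0,0,0,0.65]],
  ],
)

```text
time_s: 16.4
tcp_pos: [0.5456, 0.0136, 0.034]
ee_rot: [3.141, -0.003, -0.06]
wrist_force: [0.8, -0.5, -0.2]
width: 0.0554
```

```bash
python3 ob.py
```

```text
16.4 clamp [-30.5  -7.8] z 34.0 [ 3.1415e+00 -3.0000e-03 -6.0100e-02] F clamp x,y,z 0.8 -0.5 -0.2 0.0554
```

Emit:
step_arm(
  moves=[
    [[-1,-0.8,3,0,0.65],[0,0,0,0,0.65],[0,0,0,0,0.3],[0,0,0,0,0.2],[0,0,0,0,0.2],[0,0,0,0,0.2],[0,0,0,0,0.2]],
  ],
)

```text
time_s: 16.98
tcp_pos: [0.5435, 0.0143, 0.0299]
ee_rot: [3.142, -0.001, -0.061]
wrist_force: [-0.6, 1.1, 3.6]
width: 0.0315
```

```bash
python3 ob.py; python3 jaw.py w16
```

```text
16.98 clamp [-32.6  -7.2] z 29.9 [ 3.1416e+00 -1.1000e-03 -6.0600e-02] F clamp x,y,z -0.7 1.0 3.6 0.0315
16.98 tcp [-32.6  -7.2]
wood+ 1458 [ 9.1  9.3 12.4 15.6 16.1]
grey+ 1705 [28.9 29.2 32.2 36.2 36.7]
wood- 1329 [-30.9 -30.6 -27.2 -23.3 -23.1]
grey- 935 [-39.6 -37.4 -31.4 -24.2 -23.7]
block rect ((-38.1847038269043, -6.68189811706543), (32.08438491821289, 70.51691436767578), 89.64582824707031)
```

View pics/w16.png

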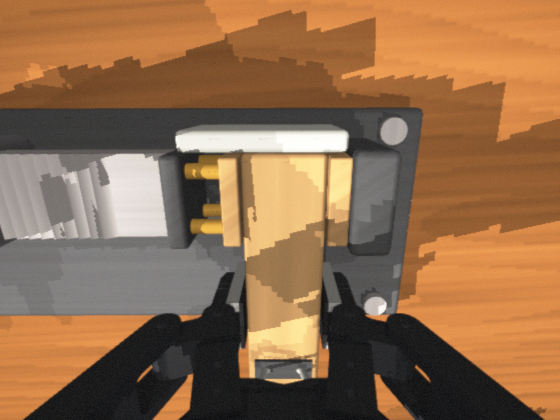

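Emit:
step_arm(
  moves=[
    [[1,0,0,0,0.2],[0.5,0,0,0,0.2],[0,0,0,0,0.2],[0,0,0,0,0.2]],
  ],
)

```text
time_s: 17.37
tcp_pos: [0.5435, 0.0143, 0.0299]
ee_rot: [3.142, 0.003, -0.061]
wrist_force: [-5.1, 0.3, 8.3]
width: 0.0314
```

Emit:
step_arm(
  moves=[
    [[0.5,0,0,0,0.2],[0,0,0,0,0.2],[0,0,0,0,0.2]],
  ],
)

```text
time_s: 17.62
tcp_pos: [0.5436, 0.0142, 0.0299]
ee_rot: [3.141, 0.004, -0.06]
wrist_force: [-7.0, -0.0, 10.8]
width: 0.032
```

Emit:
step_arm(
  moves=[
    [[0.5,0,0,0,0.2],[0,0,0,0,0.2],[0,0,0,0,0.2]],
  ],
)

```text
time_s: 17.87
tcp_pos: [0.5437, 0.0143, 0.0299]
ee_rot: [3.141, 0.005, -0.06]
wrist_force: [-6.4, 0.2, 11.9]
width: 0.0315
```

```bash
python3 ob.py; python3 jaw.py w17; python3 - <<'E'
from cp import *
p=cv2.imread('pics/w17.png');W=np.load('pics/w17.npz')['W'];h=cv2.cvtColor(p,cv2.COLOR_BGR2HSV)
c=clampxy(W);cx,cy=c[...,0],c[...,1];cz=W[...,2]*1000
m=(cz>44)&(cz<49.4)&(cx>-90)&(cx<38)&(abs(cy)<25)&(h[...,1]>60)
for y0 in (-16,-11,-6,-1,4):
    k=m&(abs(cy-y0)<1.5); w=(abs(cy-y0)<1.5)&(cz>45)&(cz<52)&(h[...,1]<60)&(h[...,2]>150)&(cx>25)&(cx<50)
    print(y0,cx[k].max().round(1),cx[w].min().round(1),'low',((abs(cy-y0)<3)&(cx>25)&(cx<38)&(cz<44)).sum())
for f in ('w5','w16','w17'):
    p=cv2.imread(f'pics/{f}.png'); cv2.imwrite(f'pics/{f}c.png',cv2.resize(p[110:210,180:380],(800,400),interpolation=cv2.INTER_CUBIC))
a=[cv2.imread(f'pics/{f}c.png')[:300] for f in ('w5','w17')]; cv2.imwrite('pics/cmp.png',np.vstack(a))
E
```

```text
17.87 clamp [-32.5  -7.2] z 29.9 [ 3.1414  0.0048 -0.0604] F clamp x,y,z -6.4 -0.2 11.9 0.0315
17.87 tcp [-32.5  -7.2]
wood+ 1453 [ 9.1  9.3 12.4 15.7 16.1]
grey+ 1714 [28.9 29.2 32.3 36.2 36.7]
wood- 1314 [-30.9 -30.6 -27.2 -23.3 -23.1]
grey- 976 [-39.4 -36.8 -31.4 -24.2 -23.6]
block rect ((-38.12908935546875, -6.700189590454102), (32.10066604614258, 70.32122039794922), 89.68927764892578)
-16 34.1 34.1 low 0
-11 34.0 34.1 low 0
-6 34.1 34.1 low 0
-1 34.0 34.6 low 0
4 34.1 34.5 low 0
```

View pics/cmp.png

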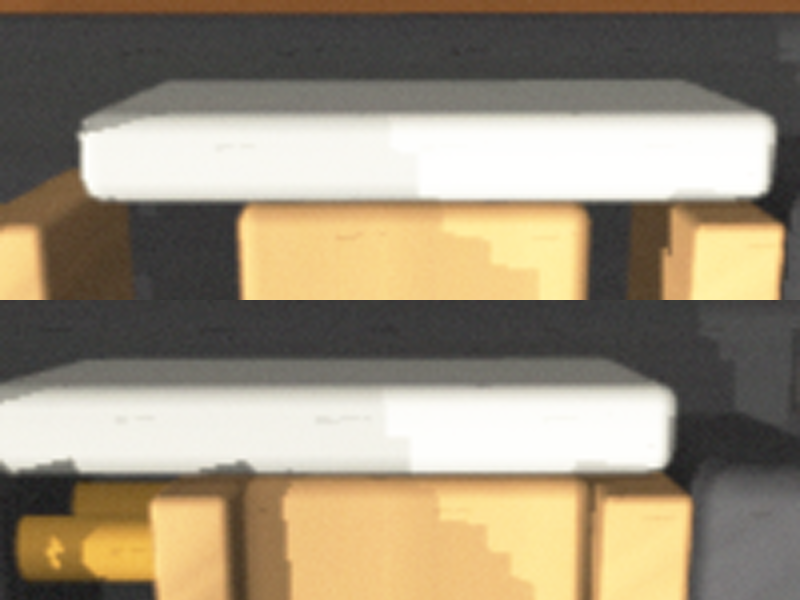

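Emit:
step_arm(
  moves=[
    [[0,0,-0.8,0,0.2],[0,0,0,0,0.4],[0,0,0,0,0.62],[0,0,0,0,0.62],[0,0,0,0,0.62],[0,0,0,0,0.62],[0,0,-20,0,0.62],[0,0,-40,0,0.62],[0,0,-40,0,0.62],[0,0,-40,0,0.62],[0,0,0,0,1],[0,0,0,0,1]],
  ],
)

```text
time_s: 18.92
tcp_pos: [0.5484, 0.0139, 0.1742]
ee_rot: [3.141, -0.009, -0.06]
wrist_force: [0.4, 0.3, -0.3]
width: 0.0749
```

```bash
cat > gap.py <<'E'
from cp import *
import sys
f=sys.argv[1]
p=cv2.imread(f'pics/{f}.png');W=np.load(f'pics/{f}.npz')['W'];h=cv2.cvtColor(p,cv2.COLOR_BGR2HSV)
c=clampxy(W);cx,cy=c[...,0],c[...,1];cz=W[...,2]*1000
m=(cz>44)&(cz<49.4)&(cx>-90)&(cx<38)&(abs(cy)<25)&(h[...,1]>60)
for y0 in (-16,-11,-6,-1,4):
    k=m&(abs(cy-y0)<1.5); w=(abs(cy-y0)<1.5)&(cz>45)&(cz<52)&(h[...,1]<60)&(h[...,2]>150)&(cx>25)&(cx<50)
    print(y0,'front',cx[k].min().round(1),'tail',cx[k].max().round(1),'stop',cx[w].min().round(1),'low',((abs(cy-y0)<3)&(cx>25)&(cx<38)&(cz<44)).sum())
E
python3 ob.py; python3 jaw.py w18; python3 gap.py w18
```

```text
18.92 clamp [-27.7  -7.3] z 174.2 [ 3.1412 -0.0086 -0.0605] F clamp x,y,z 0.4 0.3 -0.3 0.0749
18.92 tcp [-27.7  -7.3]
wood+ 316 [ 9.3  9.5 12.7 16.  29.3]
grey+ 349 [29.1 29.5 32.9 36.5 37.1]
wood- 340 [-30.8 -30.4 -26.8 -23.4 -23.2]
grey- 133 [-39.6 -39.  -32.3 -31.1 -30.8]
block rect ((-38.5105094909668, -6.8043365478515625), (32.00323486328125, 70.98222351074219), 89.9906005859375)
-16 front -74.3 tail 33.3 stop 33.9 low 0
-11 front -74.4 tail 33.3 stop 33.9 low 0
-6 front -58.0 tail 33.4 stop 33.9 low 0
-1 front -74.3 tail 33.4 stop 33.9 low 0
4 front -74.6 tail 33.4 stop 34.0 low 0
```

The block is straight (89.99°), flush at the stop, and seated at y -6.8 against the cheek. Back to the trigger.

Emit:
step_arm(
  moves=[
    [[4,-32,0,0,1],[10,-32,0,0,1],[10,-32,0,0,1],[10,-32,0,0,1],[10,-31,0,0,1],[0,0,0,0,1],[0,0,20,0,1],[0,0,30,0,1],[0,0,15,0,1],[0,0,5,0,1],[0,0,0,0,1],[0,0,0,0,1]],
  ],
  force=100,
)

```text
time_s: 19.97
tcp_pos: [0.5984, 0.1698, 0.0993]
ee_rot: [3.141, 0.002, -0.061]
wrist_force: [0.2, -0.6, 0.1]
width: 0.0854
```

```bash
python3 ob.py; python3 jaw.py w19
```

```text
19.97 clamp [ 13.  151.3] z 99.3 [ 3.1411e+00  1.7000e-03 -6.0800e-02] F clamp x,y,z 0.3 -0.6 0.1 0.0854
19.97 tcp [ 13.  151.3]
wood+ 547 [ 9.4 10.2 13.9 16.8 29.9]
grey+ 597 [30.1 30.7 34.7 37.5 37.8]
wood- 6 [-23.5 -23.3 -22.7 -22.2 -22.1]
block rect ((-37.30888366699219, -6.376638412475586), (68.56463623046875, 33.66147994995117), 0.2346217930316925)
```

Emit:
step_arm(
  moves=[
    [[3.5,-3.5,-2,0,1],[0,0,0,0,1],[0,-6,0,0,1],[0,0,0,0,1]],
  ],
)

```text
time_s: 20.35
tcp_pos: [0.6045, 0.1798, 0.1038]
ee_rot: [3.141, -0.003, -0.06]
wrist_force: [0.8, -1.7, 2.2]
width: 0.0856
```

Emit:
step_arm(
  moves=[
    [[0,-3,0,0,1],[0,0,0,0,1]],
  ],
)

```text
time_s: 20.52
tcp_pos: [0.6043, 0.1822, 0.1033]
ee_rot: [3.14, -0.002, -0.06]
wrist_force: [0.6, -4.1, 3.4]
width: 0.0857
```

Emit:
step_arm(
  moves=[
    [[0,-3,0,0,1],[0,0,0,0,1]],
  ],
)

```text
time_s: 20.68
tcp_pos: [0.6042, 0.1845, 0.1032]
ee_rot: [3.139, -0.002, -0.06]
wrist_force: [-0.6, -6.6, 5.1]
width: 0.0855
```

Emit:
step_arm(
  moves=[
    [[0,-2,0,0,1],[0,0,0,0,1]],
  ],
)

```text
time_s: 20.85
tcp_pos: [0.6043, 0.1859, 0.1034]
ee_rot: [3.138, -0.001, -0.06]
wrist_force: [-1.0, -8.4, 6.6]
width: 0.085
```

Emit:
step_arm(
  moves=[
    [[0,-2,-0.8,0,1],[0,0,0,0,1]],
  ],
)

```text
time_s: 21.02
tcp_pos: [0.6045, 0.1876, 0.1039]
ee_rot: [3.138, -0.002, -0.06]
wrist_force: [0.4, -7.8, 4.0]
width: 0.0854
```

Emit:
step_arm(
  moves=[
    [[0,-1.5,-0.6,0,1],[0,0,0,0,1]],
  ],
)

```text
time_s: 21.18
tcp_pos: [0.6045, 0.1887, 0.1041]
ee_rot: [3.137, -0.001, -0.06]
wrist_force: [0.5, -9.0, 4.3]
width: 0.0856
```

Emit:
step_arm(
  moves=[
    [[0,-1.5,-0.4,0,1],[0,0,0,0,1]],
  ],
)

```text
time_s: 21.35
tcp_pos: [0.6045, 0.1899, 0.1043]
ee_rot: [3.137, -0.001, -0.06]
wrist_force: [0.2, -10.6, 4.4]
width: 0.0854
```

```bash
python3 ob.py; python3 jaw.py w20
```

```text
21.35 clamp [ 17.9 171.7] z 104.3 [ 3.1367e+00 -1.3000e-03 -5.9600e-02] F clamp x,y,z 0.8 -10.5 4.4 0.0854
21.35 tcp [ 17.9 171.7]
wood+ 516 [ 9.   9.7 13.6 16.4 24. ]
grey+ 572 [25.7 26.6 30.7 33.5 33.8]
block rect ((-38.44942855834961, -6.744966506958008), (71.06571197509766, 33.481590270996094), 0.4378938376903534)
```

Emit:
step_arm(
  moves=[
    [[0,-1,-0.2,0,1],[0,0,0,0,1]],
  ],
)

```text
time_s: 21.57
tcp_pos: [0.6045, 0.1906, 0.1044]
ee_rot: [3.136, -0.001, -0.06]
wrist_force: [1.2, -10.1, 3.7]
width: 0.0857
```

Emit:
step_arm(
  moves=[
    [[0,6,1,0,1],[0,6,1,0,1],[0,6,0,0,1],[0,0,0,0,1],[0,0,0,0,1]],
  ],
)

```text
time_s: 21.98
tcp_pos: [0.6021, 0.1756, 0.1016]
ee_rot: [-3.141, 0.002, -0.061]
wrist_force: [-0.7, -0.8, -0.2]
width: 0.0851
```

```bash
python3 ob.py; python3 jaw.py w21
```

```text
21.98 clamp [ 16.4 157.2] z 101.6 [-3.1411e+00  1.6000e-03 -6.1300e-02] F clamp x,y,z -0.6 -0.9 -0.2 0.0851
21.98 tcp [ 16.4 157.2]
wood+ 534 [ 9.1  9.7 13.4 16.4 27.1]
grey+ 584 [27.5 28.2 32.3 34.8 35.2]
block rect ((-38.4270133972168, -6.758268356323242), (70.93199920654297, 33.353797912597656), 0.21910636126995087)
```

Emit:
step_arm(
  moves=[
    [[0,3,0,0,1],[0,0,0,0,1],[0,-6,0,0,1],[0,-4,-1,0,1],[0,-3,-1,0,1],[0,0,0,0,1]],
  ],
)

```text
time_s: 22.53
tcp_pos: [0.6031, 0.1832, 0.1041]
ee_rot: [3.135, 0.001, -0.059]
wrist_force: [-0.9, -9.4, 2.4]
width: 0.0852
```

Emit:
step_arm(
  moves=[
    [[0,-2,-0.8,0,1],[0,0,0,0,1]],
  ],
)

```text
time_s: 22.7
tcp_pos: [0.6032, 0.1844, 0.1045]
ee_rot: [3.134, 0.001, -0.059]
wrist_force: [-0.7, -11.1, 1.9]
width: 0.0856
```

Emit:
step_arm(
  moves=[
    [[0,-2,-0.4,0,1],[0,0,0,0,1]],
  ],
)

```text
time_s: 22.87
tcp_pos: [0.6033, 0.1858, 0.1049]
ee_rot: [3.133, 0.002, -0.059]
wrist_force: [-0.9, -11.8, 0.8]
width: 0.0852
```

```bash
python3 ob.py; python3 jaw.py w22
```

```text
22.87 clamp [ 16.9 167.6] z 104.9 [ 3.1333e+00  1.6000e-03 -5.9000e-02] F clamp x,y,z -0.2 -11.8 0.8 0.0852
22.87 tcp [ 16.9 167.6]
wood+ 503 [ 8.7  9.6 13.4 16.3 23. ]
grey+ 551 [23.2 24.1 28.1 30.8 31.2]
block rect ((-38.438201904296875, -6.7068023681640625), (33.90859603881836, 70.88489532470703), 89.65028381347656)
```

Emit:
step_arm(
  moves=[
    [[0,-2,-0.2,0,1],[0,0,0,0,1]],
  ],
)

```text
time_s: 23.08
tcp_pos: [0.6033, 0.1873, 0.1052]
ee_rot: [3.132, 0.002, -0.059]
wrist_force: [-1.5, -13.1, 1.9]
width: 0.0856
```

Emit:
step_arm(
  moves=[
    [[0,-2,-0.2,0,1],[0,0,0,0,1]],
  ],
)

```text
time_s: 23.25
tcp_pos: [0.6034, 0.1888, 0.1054]
ee_rot: [3.131, 0.002, -0.059]
wrist_force: [-1.4, -14.4, 2.3]
width: 0.0857
```

```bash
python3 ob.py; python3 jaw.py w23
```

```text
23.25 clamp [ 16.9 170.5] z 105.4 [ 3.1314e+00  2.0000e-03 -5.8900e-02] F clamp x,y,z -0.5 -14.4 2.3 0.0857
23.25 tcp [ 16.9 170.5]
wood+ 506 [ 8.9  9.6 13.5 16.2 20.8]
grey+ 571 [21.7 22.6 26.9 29.4 29.8]
block rect ((-38.51374816894531, -6.735433578491211), (71.07378387451172, 33.239017486572266), 0.2531904876232147)
```

Emit:
step_arm(
  moves=[
    [[0,6,1,0,1],[0,6,1,0,1],[0,6,1,0,1],[0,6,0,0,1],[0,0,0,0,1],[0,0,0,0,1]],
  ],
)

```text
time_s: 23.8
tcp_pos: [0.6026, 0.1699, 0.1029]
ee_rot: [-3.141, -0.0, -0.061]
wrist_force: [0.7, -0.1, 0.5]
width: 0.0855
```

```bash
python3 ob.py; python3 jaw.py w24
```

```text
23.8 clamp [ 17.2 151.7] z 102.9 [-3.1406e+00 -4.0000e-04 -6.0900e-02] F clamp x,y,z 0.7 -0.1 0.5 0.0855
23.8 tcp [ 17.2 151.7]
wood+ 527 [ 8.9  9.5 13.4 16.2 22.2]
grey+ 579 [22.7 23.3 27.7 30.4 30.8]
wood- 81 [-25.4 -25.1 -23.4 -22.4 -21.6]
block rect ((-35.08977508544922, -6.737485885620117), (64.22534942626953, 33.12273406982422), 0.2356996089220047)
```

The jaw held at 6.7 mm of pad compression, about 16.7 N. Backing off and checking from above.

Emit:
step_arm(
  moves=[
    [[0,0,-25,0,1],[0,0,-40,0,1],[-5,36,-5,0,1],[-12,38,0,0,1],[-12,38,0,0,1],[-12,38,0,0,1],[0,0,0,0,1],[0,0,0,0,1],[0,0,0,0,1]],
  ],
)

```text
time_s: 24.6
tcp_pos: [0.553, 0.0228, 0.1731]
ee_rot: [-3.141, -0.001, -0.061]
wrist_force: [-0.1, 0.7, -0.2]
width: 0.0855
```

```bash
python3 ob.py; python3 jaw.py w25; python3 gap.py w25; python3 - <<'E'
from h import *
p,d=eyes.read_camera('side'); cv2.imwrite('pics/s25.png',cv2.resize(p[160:300,180:380],(800,560),interpolation=cv2.INTER_CUBIC))
E
```

```text
24.6 clamp [-23.7   1.8] z 173.1 [-3.1407e+00 -1.2000e-03 -6.1100e-02] F clamp x,y,z -0.2 0.6 -0.2 0.0855
24.6 tcp [-23.7   1.8]
wood+ 309 [ 9.   9.1 12.3 15.5 21.7]
grey+ 350 [22.  22.3 25.7 29.5 29.8]
wood- 350 [-30.9 -30.5 -27.  -23.3 -18.3]
grey- 138 [-39.7 -38.9 -32.2 -31.1 -31. ]
block rect ((-38.473182678222656, -7.301851272583008), (70.89290618896484, 31.90192985534668), 0.1811870038509369)
-16 front -76.2 tail 34.2 stop 33.9 low 0
-11 front -75.1 tail 34.0 stop 34.1 low 0
-6 front -69.2 tail 34.1 stop 34.8 low 0
-1 front -75.5 tail 33.4 stop 34.0 low 0
4 front -75.4 tail 33.4 stop 34.1 low 0
```

View pics/w25.png

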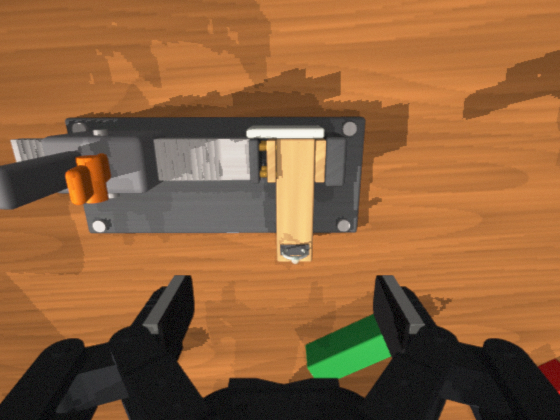

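View pics/s25.png

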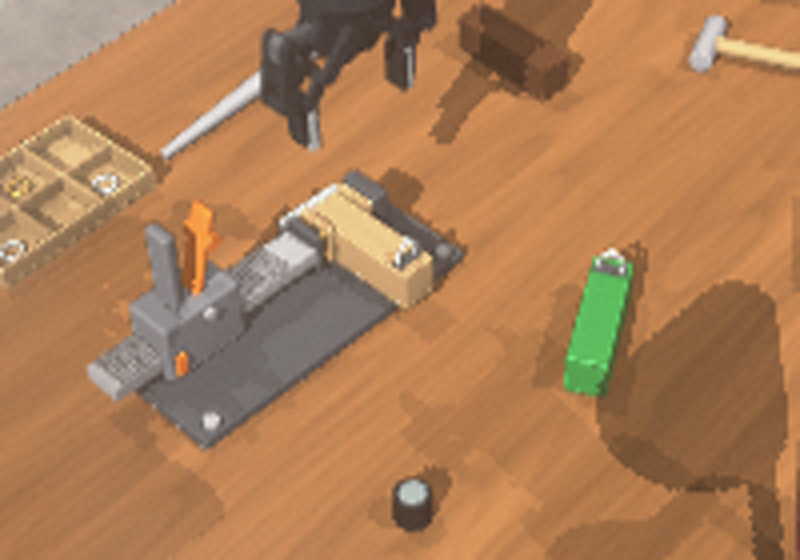

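```bash
python3 - <<'E'
import cv2,numpy as np
a=[]
for f,u in (('w6',285),('w18',0),('w15',295),('w25',295)):
    p=cv2.imread(f'pics/{f}.png'); u=u or 287
    a.append(cv2.resize(p[115:165,u-50:u+50],(400,200),interpolation=cv2.INTER_CUBIC)); 
    # intensity profile along column at block centre
    print(f,p[125:150,u-3:u+4].mean((1))[:,0].astype(int).tolist())
cv2.imwrite('pics/cmp2.png',np.vstack([np.hstack(a[:2]),np.hstack(a[2:])]))
E
```

```text
w6 [70, 93, 101, 137, 191, 224, 236, 236, 239, 240, 240, 239, 233, 215, 133, 95, 108, 124, 127, 129, 127, 128, 127, 129, 133]
w18 [181, 223, 236, 238, 240, 240, 240, 236, 222, 151, 98, 106, 122, 125, 128, 129, 129, 128, 129, 129, 128, 127, 130, 129, 128]
w15 [71, 88, 98, 144, 195, 229, 235, 238, 239, 240, 239, 232, 217, 114, 76, 100, 122, 130, 129, 132, 131, 130, 131, 130, 131]
w25 [70, 87, 97, 142, 193, 228, 235, 237, 239, 240, 238, 232, 215, 115, 93, 114, 127, 129, 129, 129, 129, 128, 129, 129, 129]
```

View pics/cmp2.png

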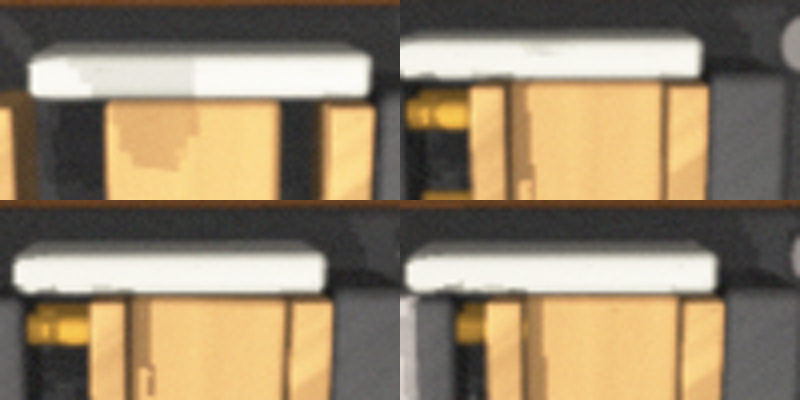

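Compared with w15, where there was a gap, the final view matches the flush ones (w6, w18). The tail is on the stop, the trigger is back, and the robot touches nothing. Handing in.

```bash
python3 - <<'E'
from plant import env
print(env.sign_off())
E
```

```text
the job is handed in; nothing more can be done
None
```

The pale ring block is clamped in the bench clamp at an estimated 16 to 17 N, and I handed the job in at about 25 s. `sign_off` gives no verdict, so what follows rests on my own checks.

**What I did:**
- I set the block on the bed with its ring end out and its tail on the stop, let it go, and pumped the trigger.
- During pumping the jaw slewed the block by about 1.5° and pulled it roughly 1 mm off the stop. Before any real load I gripped it again, straightened it, pushed it home and released it.
- Two more strokes followed, and the trigger sprang back after each.

**Last checks:**
- **Grip force:** the jaw's springs are compressed 6.7 mm, which is about 16.7 N. Spring travel put the highest load at about 19 N, well under the 30 N limit. The push on the trigger, which is less exact because of friction, suggested about 15.5 N for that peak.
- **Position:** the block is within about 0.2° of straight. The picture at the stop matches the earlier flush views. The raw front-end reading was about 1 mm farther out than after reseating, roughly one pixel, so I went by the picture.
- **Trigger and robot:** the trigger is back out, and the gripper is clear of everything.
- **Other objects:** I touched none of them. The ones in the last views looked unmoved, but the jar and pliers were out of view.

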